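# Re-set a sine bar on the tall gauge block

## Task

The tapered block on the sine bar has to be checked, but the bar stands on the low gauge block and the tapered top is not level. Set the tapered block and then the sine bar aside on the rubber mat, put the low block away in the empty middle bay of the wooden tray, and build the set-up again on the tallest block: tall block under the bar's raised roller, bar back where it stood, tapered block back on it with its thick end to the stop, so that its top face comes out level. Handle the pieces gently without dropping them, and leave the medium block in its bay.

Things in the scene. Friction and masses are not known exactly. Their poses are not given: they have to be found in the camera images.
- wedge_center (a point): Tapered block (workpiece), plain aluminium, 50 x 30 mm, 0.2 kg: 36 mm thick at its -x end, 23 mm at its +x end. The point is on its middle, 15 mm above its flat underside; x runs along the 50 mm from thick to thin end, z square to the underside. Grasp it across the 30 mm (y). It starts on the bar's top, thick end to the stop, centre 14 mm from the bar's centre towards the stop.
- wedge_top (a point): Centre of the tapered block's sloping top face (two dark hole mouths), 29.5 mm above its underside; z is square to that face and must come out vertical. The face slopes 0.253 rad (14.5 degrees) to the underside.
- sine_bar_center (a point): Sine bar, plain steel, 112 x 30 mm, 0.5 kg, a roller of 18 mm diameter across each end, and a stop plate at its low end that stands 8 mm above its flat top. The point is its middle, 18 mm above the rollers' underside, 11 mm under the top; x runs along the bar to the raised end, z square to its top. Grasp it across the 30 mm (y): its sides reach from 11 mm under the point to 11 mm above.
- raised_roller (a point): Centre of the sine bar's raised roller: on the bar 50 mm in +x and 9 mm under the bar's point (the other roller's centre is at -50 mm, its stop's outer face at -60 mm). It rests on the low block at the start (bar slope 0.100 rad, low roller on the surface); on the tall block the slope is 0.253 rad and the bar's middle point 30 mm above the surface.
- low_block_center (a point): Low square gauge block, plain steel, 24 x 24 mm, 10 mm high, 45 g, hole mouth in the middle; the point is its centre, z up. It lies under the raised roller, sides parallel to the bar, and shows about 8 mm past the bar's end: its centre is 5 mm beyond the roller's line. A block carries the roller if its centre is within 10 mm of the roller's line.
- mid_block_center (a point): Medium square gauge block, plain steel, 24 x 24 mm, 18 mm high, 81 g, in an outer bay of the tray; the point is its centre, z up. Stays where it is.
- tall_block_center (a point): Tallest square gauge block, plain steel, 24 x 24 mm, 25 mm high, 112 g, in the other outer bay of the tray (which one changes); the point is its centre, z up.
- empty_bay (a point): Centre of the floor of the empty middle bay of the fixed wooden tray, 4 mm above the surface. Tray 248 mm long (x), 100 mm wide (y), three bays in a row along x, 81 mm between centres, each 76 x 90 mm inside; ribs and rim stand up to 9 mm above the surface.
- rubber_mat: Rubber mat (fixed), grey-blue, 170 mm (x) x 190 mm (y), 2 mm thick, the side area for tapered block and sine bar; the point is the middle of its underside. Mat and tray lie left and right of the set-up; which is on which side changes. Behind the left place stands a fixed monitor, front face at world x = 0.61 m, y from 0.19 to 0.49, 0.28 m high: carry in front of it.
Things that resemble listed ones, but are neither listed nor needed, are in the scene too. What is shaped like the part that bears wedge_center but purple is not meant.

How it is judged:
On the way, in this order (a step that is already met when the one before it is completed fails the run):
1. the tapered block and the sine bar both lie flat on the rubber mat, let go (x of wedge_center in the frame of rubber_mat between -0.085 and 0.085 m and y of wedge_center in the frame of rubber_mat between -0.095 and 0.095 m and z of wedge_center in the frame of rubber_mat between 0.012 and 0.022 m and angle between each of wedge_center, sine_bar_center's own z axis and vertical below 0.06 rad and x of sine_bar_center in the frame of rubber_mat between -0.08 and 0.08 m and y of sine_bar_center in the frame of rubber_mat between -0.09 and 0.09 m and z of sine_bar_center in the frame of rubber_mat between 0.015 and 0.025 m and contact force between the fingers and wedge below 0.1 N and contact force between the fingers and sine_bar below 0.1 N), for 0.2 s.
2. the low block stands in the middle bay of the tray, while the tapered block and the sine bar lie on the mat (x of low_block_center in the frame of empty_bay between -0.03 and 0.03 m and y of low_block_center in the frame of empty_bay between -0.03 and 0.03 m and z of low_block_center in the frame of empty_bay between 0.002 and 0.008 m and angle between each of low_block_center, wedge_center, sine_bar_center's own z axis and vertical below 0.06 rad and contact force between the fingers and low_block below 0.1 N and x of wedge_center in the frame of rubber_mat between -0.085 and 0.085 m and y of wedge_center in the frame of rubber_mat between -0.095 and 0.095 m and z of wedge_center in the frame of rubber_mat between 0.012 and 0.022 m and x of sine_bar_center in the frame of rubber_mat between -0.08 and 0.08 m and y of sine_bar_center in the frame of rubber_mat between -0.09 and 0.09 m and z of sine_bar_center in the frame of rubber_mat between 0.015 and 0.025 m), for 0.2 s.
At the end, for the whole second after the job is handed in: Low block flat within 30 mm of the middle bay's centre; tall block under the raised roller; bar sloping 0.253 (0.03) rad, centre within 35 mm of its start; tapered block flat on it, within 19 mm along and 10 mm across of its old place, top level to 0.045 rad; medium block moved < 15 mm; all at rest (x of low_block_center in the frame of empty_bay between -0.03 and 0.03 m and y of low_block_center in the frame of empty_bay between -0.03 and 0.03 m and z of low_block_center in the frame of empty_bay between 0.002 and 0.008 m and angle between each of low_block_center, tall_block_center's own z axis and vertical below 0.06 rad and height (world z) of tall_block_center between 0.0095 and 0.0155 m and angle between sine_bar_center's own z axis and vertical between 0.2227 and 0.2827 rad and height (world z) of sine_bar_center between 0.0262 and 0.0342 m and x of tall_block_center in the frame of sine_bar_center between 0.03 and 0.06 m and y of tall_block_center in the frame of sine_bar_center between -0.016 and 0.016 m and z of tall_block_center in the frame of sine_bar_center between -0.045 and -0.005 m and x of wedge_center in the frame of sine_bar_center between -0.033 and 0.006 m and y of wedge_center in the frame of sine_bar_center between -0.01 and 0.01 m and z of wedge_center in the frame of sine_bar_center between 0.022 and 0.03 m and angle between wedge_top's own z axis and vertical below 0.045 rad and distance of sine_bar_center from where it was at the start of the episode below 0.035 m and distance of mid_block_center from where it was at the start of the episode below 0.015 m and linear speed of each of wedge, sine_bar, low_block, mid_block, tall_block below 0.01 m/s); the robot touches nothing.
It fails at once if wedge dropped (falling free faster than 0.7 m/s, about 25 mm of fall) (linear speed of wedge above 0.7 m/s and contact force between the fingers and wedge below 0.1 N).
It fails at once if sine bar dropped (falling free faster than 0.7 m/s, about 25 mm of fall) (linear speed of sine_bar above 0.7 m/s and contact force between the fingers and sine_bar below 0.1 N).
It fails at once if low block dropped (falling free faster than 0.7 m/s, about 25 mm of fall) (linear speed of low_block above 0.7 m/s and contact force between the fingers and low_block below 0.1 N).
It fails at once if tall block dropped (falling free faster than 0.7 m/s, about 25 mm of fall) (linear speed of tall_block above 0.7 m/s and contact force between the fingers and tall_block below 0.1 N).
It also fails if it takes over 136 s, if anything falls off the work surface, if the arm or the gripper's body presses on something with over 40 N, if the wrist force passes 120 N, or if a joint passes its speed limit or range.

## Robot

A 6-joint arm with a two-finger parallel gripper is mounted at the origin on a cart in front of the work surface, level with it; the furniture and walls round the work are solid. World frame = base frame: x ahead of the robot, y to its left, z up, the work surface at z = 0. Lengths are in m, angles in rad, forces in N, time in s.
With the tool pointing down it reaches from about 0.35 to 0.975 m from the base axis. Payload 4.9 kg.
Tool frame: the origin (TCP) lies at the very end of the fingers, on their centre line; the grasp point (between the pads) lies 19 mm behind it; z points along the fingers, y is the line along which they close (so a half turn about z gives the same grasp; the last joint's range is limited). The gripper opens to 85 mm and grips with 20 to 120 N. Pads are 22 mm wide; open, the fingers measure 114 mm over their backs; the gripper's body (76 mm by 85 mm) begins 54 mm behind the grasp point. The pads swing forward as they close: fully open they stand 13 mm farther back than shut.
Start: joints at [0.668, 0.053, 1.613, -0, 1.476, -0.119], TCP at [0.441, 0.443, 0.203] pointing down, gripper open.
Joint ranges: [-3.01, 3.01], [-1.01, 2.22], [0.06, 2.58], [-1.02, 4.17], [0.09, 2.62], [-3.14, 3.14]. Speed limits (rad/s): [2.57, 2.57, 3.14, 3.14, 3.14, 3.14].

## Interface

Orientations are given as a unit quaternion [w, x, y, z].
In Python, from plant import manip gives the robot as it stands.
- The arm moves only by the tool move_arm, never from a script. Its argument "plan" is a list that holds one entry, the list of rows, each a list of 7 numbers: the shift along the tool's x, y, z as a fraction of full scale, then the turn, a rotation vector about the tool's x, y, z as a fraction of full scale, then the closure, from 0 (fully open) to 1 (shut). In form: [[[dx, dy, dz, wx, wy, wz, fingers], ...]]. A call has exactly 10 rows; each row shifts and turns the commanded pose from where the row before left it, along the tool's axes as they then stand; what a row does not reach is not made up. Full scale, the value 1, is 0.12 m for a shift and 0.15 rad for a turn. A row lasts 1/8 s, in which the tool goes at most 62.5 mm and 10.7 degrees, less where a joint would pass 70% of its speed; a pose out of reach is approached as far as the arm can. A call with a number of a shift or a turn outside -1 to 1 is refused whole. A call with a gripper value outside its range is refused whole. The fingers move at their own pace and stop on an object; the grip force is fixed at half the most. Time passes only in rows, so rows that do not move let the fingers close, or fill a call up. It gives the time, the measured TCP pose, the force, the opening and the grip force at its end, in the units of the state.
- manip.state(): the state, without advancing time (a new reading comes with each control period).
- manip.grab_frame(name): name is "side" or "top" or "wrist"; returns a dict with "pixels" (384x512x3 uint8, blue, green, red), "depth" (384x512 float32, m along the optical axis (not along the pixel's ray), 0 where there is no reading), "vfov" (degrees; the focal length in pixels is half the picture's height over the tangent of half this angle, whatever the lens; pixels are square), "cx", "cy" (the principal point, pixels), "view" (4x4, takes a point from world to camera coordinates). Camera axes: x right, y down, z forward; pixel columns grow to the right and rows downward; lengths in m; the calibration is good to about 2 mm. A picture is of the moment at which its call begins.
- manip.job_done(): hands the job in; it is judged then, once.
The state is a dict: "time": time; "joint_pos": joint angles; "joint_vel": joint speeds; "joint_efforts": joint torques, N m; "tool_pos": TCP position; "tool_rot": TCP orientation; "contact_force": force on the tool from outside, world axes, zero at the start; "ft_torque": the same for the moment, N m; "gripper_width": opening from 0.0 (shut) to 1.0 (fully open); "grasp_force": force on a finger pad.
Only numpy, scipy, OpenCV 4.12 (cv2) and the standard library are available. Lean on these libraries where they do the work, as an engineer would, in place of code of your own. Each camera call takes 0.05 s, during which the arm holds its last target. There are 200 camera calls.

## Working session

There is one attempt and no reset: what is moved stays moved. The work goes in short steps, Python scripts to look and compute and a tool call to move; the robot and the scene stay as the last step left them, time stands still between calls to the robot, and variables do not carry over. Pictures are saved under pics/ and viewed, at most 14 in all, crops included, and the job is handed in when it is done.

Besides the shell and the picture viewer there is one more tool, called after "Call:" in YAML: its name, and indented under it one key for each argument. move_arm: Moves the arm, as the interface text tells. Its arguments: {"type":"object","properties":{"plan":{"type":"array"}},"required":["plan"]}

```bash
ls; mkdir -p pics
cat > h.py <<'E'
import numpy as np, cv2
from plant import manip
def grab(n):
    f=manip.grab_frame(n); np.savez('/tmp/%s.npz'%n,**{k:np.asarray(v) for k,v in f.items()}); return f
def load(n): return dict(np.load('/tmp/%s.npz'%n))
def K(f):
    h=f['pixels'].shape[0]; return h/2/np.tan(np.radians(float(f['vfov']))/2)
def ray(f,u,v,z):
    "pixel to world point on plane z"
    V=np.array(f['view']);R=V[:3,:3];c=-R.T@V[:3,3]
    d=R.T@np.array([(u-f['cx'])/K(f),(v-f['cy'])/K(f),1]); return c+d*(z-c[2])/d[2]
def dep(f,u,v):
    V=np.array(f['view']);R=V[:3,:3];c=-R.T@V[:3,3]
    d=R.T@np.array([(u-f['cx'])/K(f),(v-f['cy'])/K(f),1]); return c+d*float(f['depth'][int(v),int(u)])
def cloud(f):
    h,w=f['depth'].shape; u,v=np.meshgrid(np.arange(w),np.arange(h)); V=np.array(f['view']);R=V[:3,:3];c=-R.T@V[:3,3]
    d=np.stack([(u-f['cx'])/K(f),(v-f['cy'])/K(f),np.ones_like(u)],-1)*f['depth'][...,None]
    return d@R+c
def proj(f,p):
    V=np.array(f['view']); q=V[:3,:3]@np.array(p)+V[:3,3]; return f['cx']+K(f)*q[0]/q[2], f['cy']+K(f)*q[1]/q[2]
E
python3 - <<'E'
from h import *
a=grab('top');b=grab('side')
cv2.imwrite('pics/top.png',a['pixels']);cv2.imwrite('pics/side.png',b['pixels'])
for f in(a,b):
    V=np.array(f['view']);print(-V[:3,:3].T@V[:3,3],V[2,:3],K(f))
s=manip.state();print(s['time'],s['tool_pos'],s['tool_rot'])
E
```

```text
pics
[0.28603012 0.0263377  1.34275106] [ 1.44540571e-01  8.94513071e-04 -9.89498470e-01] 473.49131561078707
[ 0.01126502 -0.42328017  0.94464072] [ 0.43657687  0.38978801 -0.81084274] 405.0343934995577
0.1 [0.4407581  0.44225588 0.20217057] [-4.53033208e-04  3.81941024e-01  9.24186222e-01 -8.21715763e-04]
```

View pics/top.png

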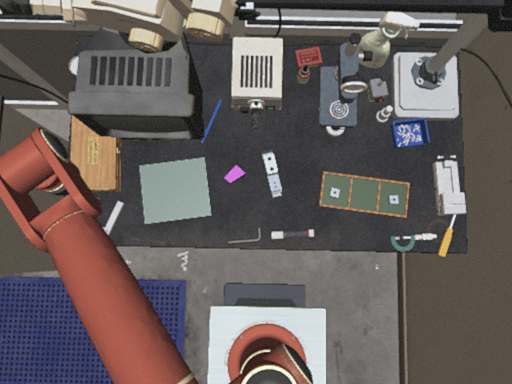

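View pics/side.png

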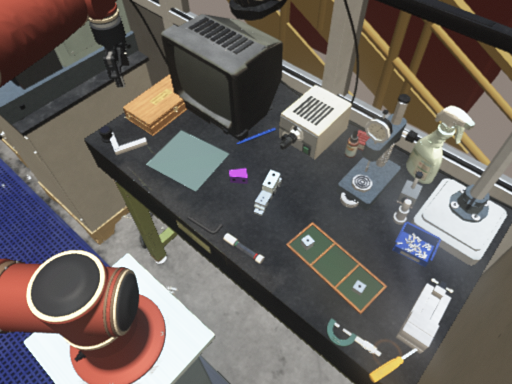

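The top view shows the mat at (175,190), the sine bar with tapered block at (272,173), a purple decoy at (234,174), and the tray at (365,195) with blocks at (335,192) and (394,199). The only candidates for the wedge are the purple one (234,174), which is not meant, and the aluminium one on the bar (268,163). The depth should tell me which tray block is the tall one.

Run:
```python
from h import *
a=load('top');b=load('side')
c1=cv2.resize(a['pixels'][140:205,220:300],None,fx=5,fy=5,interpolation=cv2.INTER_CUBIC)
c2=cv2.resize(b['pixels'][155:220,225:305],None,fx=5,fy=5,interpolation=cv2.INTER_CUBIC)
cv2.imwrite('pics/crop.png',np.hstack([c1,c2])[:, :800])
for n,f in(('top',a),('side',b)):
    P=cloud(f);img=f['pixels'].astype(int);hsv=cv2.cvtColor(f['pixels'],cv2.COLOR_BGR2HSV)
    m=((hsv[...,1]<40)&(hsv[...,2]>120)&(P[...,0]>.35)&(P[...,0]<.75)&(P[...,1]<.2)&(P[...,1]>-.45)&(P[...,2]<.08)&(P[...,2]>-.02)).astype(np.uint8)
    k,l,st,ce=cv2.connectedComponentsWithStats(m)
    for i in range(1,k):
        if st[i,4]>15:
            q=P[l==i];r=cv2.minAreaRect(q[:,:2].astype(np.float32))
            print(n,st[i],ce[i].round(1),'z',np.percentile(q[:,2],[10,50,90]).round(4),np.round(r[0],4),np.round(r[1],4),round(r[2],1))
    # mat
    m2=((hsv[...,0]>60)&(hsv[...,0]<105)&(hsv[...,1]>20)&(hsv[...,2]>100)&(P[...,1]>.05)&(P[...,1]<.5)&(P[...,0]<.62)&(P[...,0]>.3)&(abs(P[...,2])<.02))
    q=P[m2];r=cv2.minAreaRect(q[:,:2].astype(np.float32));print('mat',r,np.median(q[:,2]))
    m3=(hsv[...,0]>45)&(hsv[...,0]<85)&(hsv[...,1]>60)&(P[...,1]<-.05)&(P[...,1]>-.5)&(abs(P[...,2])<.02)&(P[...,0]<.65)&(P[...,0]>.35)
    q=P[m3];r=cv2.minAreaRect(q[:,:2].astype(np.float32));print('tray',r,np.median(q[:,2]))
    print('table z',np.median(P[200:230,240:270,2]) )
```

```text
top [394  95  37  23 742] [411.8 106. ] z [0.03   0.0406 0.0468] [ 0.7193 -0.4007] [0.0986 0.0613] 90.0
top [329 100  20  20 282] [338.5 109.6] z [0.042  0.0482 0.0524] [ 0.7054 -0.1915] [0.0544 0.0596] 88.9
top [376 105  17  17 105] [382.7 114.5] z [0.0026 0.0152 0.0532] [ 0.71   -0.3277] [0.034  0.0623] 65.1
top [400 124  15  22 116] [406.6 134.3] z [0.0011 0.0105 0.0173] [ 0.6446 -0.3977] [0.0636 0.0371] 9.8
top [413 125   7   6  22] [416.2 127.6] z [0.0013 0.0092 0.016 ] [ 0.6647 -0.421 ] [0.0145 0.0214] 75.5
top [326 126  19  10 111] [334.8 130.6] z [0.013  0.0179 0.0222] [ 0.6474 -0.1841] [0.0521 0.0254] 89.2
top [416 135   5   7  20] [418.1 138.2] z [0.0042 0.0125 0.0182] [ 0.6348 -0.425 ] [0.0125 0.0202] 88.0
top [262 152  20  46 486] [272.2 173.9] z [0.0238 0.0391 0.0636] [ 0.518  -0.0078] [0.1262 0.0355] 14.7
top [199 157  13  60 464] [204.  192.1] z [-0.0019  0.0013  0.0051] [0.4813 0.1852] [0.1716 0.0337] 1.8
top [330 186  12  12  97] [334.8 191.8] z [0.0031 0.0274 0.032 ] [ 0.4713 -0.1856] [0.0306 0.0337] 77.6
top [389 194  10  11  89] [393.7 198.9] z [0.0074 0.0208 0.02
[... 1837 characters left out ...]
 [427.1 246. ] z [0.0018 0.0109 0.0151] [ 0.6661 -0.4222] [0.0145 0.0295] 72.9
side [256 254   9   8  38] [260.  256.9] z [-0.0004  0.0183  0.0211] [ 0.3609 -0.115 ] [0.0235 0.0171] 12.5
side [352 280  15  13 120] [359.1 286. ] z [0.0031 0.0201 0.0226] [ 0.4578 -0.3481] [0.0366 0.0273] 5.2
side [356 335  19  14  74] [365.5 341.9] z [-0.0017  0.0122  0.0159] [ 0.3573 -0.4284] [0.0168 0.0432] 4.4
mat ((0.48381567001342773, 0.20319399237632751), (0.17907533049583435, 0.34224674105644226), 11.197436332702637) 0.0006875839701521724
tray ((0.35165292024612427, -0.4024507999420166), (0.002795630833134055, 0.0034076604060828686), 18.21863555908203) 0.008898860098472683
table z -0.0006377781281405315
```

View pics/crop.png

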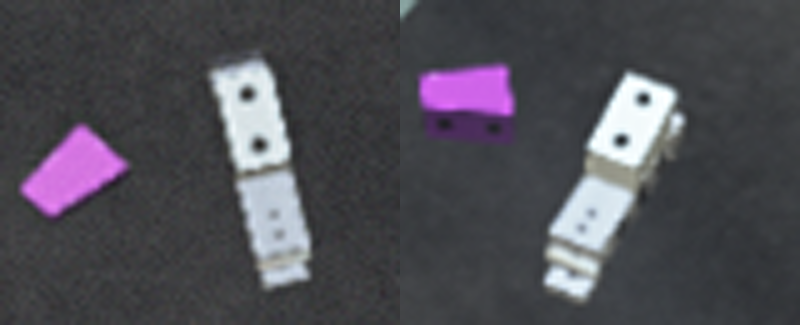

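The crop confirms it: the aluminium wedge, with two hole mouths at (247,93) and (258,145), sits on the bar. The low block shows at the bar's near end at (288,275). The purple piece at (75,170) is the decoy. Heights say the tall block is in the tray's left bay at y≈-0.18 (top z≈29 mm) and the medium in the right bay. I'm moving above the bar now.

Call:
move_arm:
  plan:
    - [[0,0,0,0,0,-0.992,0],[0,0,0,0,0,-0.992,0],[0,0,0,0,0,-0.992,0],[0,0,0,0,0,-0.992,0],[0,0,0,0,0,-0.992,0],[0,0,0,0,0,-0.992,0],[0,0,0,0,0,-0.992,0],[0.037,-0.466,-0.052,0,0,0,0],[0.037,-0.466,-0.052,0,0,0,0],[0.037,-0.466,-0.052,0,0,0,0]]

```text
time: 1.35
tool_pos: [0.4708, 0.2754, 0.2216]
tool_rot: [-0.0, -0.129, 0.992, -0.0]
contact_force: [0.1, 0.8, 0.2]
gripper_width: 0.999
grasp_force: 0.0
```

Call:
move_arm:
  plan:
    - [[0.037,-0.466,-0.052,0,0,0,0],[0.037,-0.466,-0.052,0,0,0,0],[0.037,-0.466,-0.052,0,0,0,0],[0.037,-0.466,-0.052,0,0,0,0],[0.037,-0.466,-0.052,0,0,0,0],[0,0,0,0,0,0,0],[0,0,0,0,0,0,0],[0,0,0,0,0,0,0],[0,0,0,0,0,0,0],[0,0,0,0,0,0,0]]

```text
time: 2.6
tool_pos: [0.5208, 0.0018, 0.2531]
tool_rot: [-0.0, -0.129, 0.992, 0.0]
contact_force: [-0.7, 0.3, -0.7]
gripper_width: 1.001
grasp_force: 0.0
```

```bash
cat >> h.py <<'E'
from scipy.spatial.transform import Rotation as Ro
def tool():
    s=manip.state(); return np.array(s['tool_pos']),Ro.from_quat(s['tool_rot'],scalar_first=True)
def barR(psi,s): # bar frame: x up the slope
    c,sn=np.cos(psi),np.sin(psi); return np.array([[c*np.cos(s),-sn,-c*np.sin(s)],[sn*np.cos(s),c,-sn*np.sin(s)],[np.sin(s),0,np.cos(s)]])
def toolR(psi,s=0): return Ro.from_matrix(barR(psi,s)@np.diag([1,-1,-1]))
def go(p,psi,s=0):
    "turn (units) first, then shift (units) in new axes"
    P,R=tool();T=toolR(psi,s);w=(R.inv()*T).as_rotvec()/.15;d=T.inv().apply(np.array(p)-P)/.12
    print('turn',w.round(3),'then shift',d.round(3)); return w,d
E
python3 - <<'E'
from h import *
w=grab('wrist');t=grab('top');cv2.imwrite('pics/w1.png',w['pixels']);P,R=tool();s=manip.state();print(s['time'],P,R.as_matrix().round(3),s['joint_pos'])
V=w['view'];print(-V[:3,:3].T@V[:3,3],V[2,:3],K(w))
E
```

```text
2.7 [0.52090385 0.00146286 0.25322753] [[-0.967 -0.256  0.   ]
 [-0.256  0.967 -0.   ]
 [-0.    -0.    -1.   ]] [-1.40111463e-01 -2.24050145e-01  1.79044538e+00 -1.76863408e-05
  1.57514100e+00 -1.96953997e+00]
[ 0.45464854 -0.01488428  0.42324627] [ 0.25856608  0.06787163 -0.96360626] 272.9714294770664
```

View pics/w1.png

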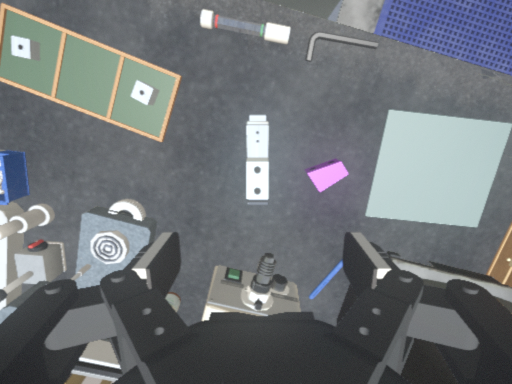

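The wrist view shows the bar at (257,160): wedge top (257,180), bar top (257,140) and low block edge (257,118). The mat is at (440,168), the tray at (90,75), the tall block at (142,92) and the medium at (21,47). Next I measure all of them from this view.

Run:
```python
from h import *
f=load('wrist');img=f['pixels'];hsv=cv2.cvtColor(img,cv2.COLOR_BGR2HSV);P=cloud(f)
# bar comp
m=((hsv[...,1]<45)&(hsv[...,2]>130)).astype(np.uint8)
for nm,(x0,y0,x1,y1),z in(('bar',(235,100,282,215),None),('tall',(120,70,165,115),.029),('mid',(5,30,40,65),.022)):
    mm=np.zeros_like(m);mm[y0:y1,x0:x1]=m[y0:y1,x0:x1]
    k,l,st,ce=cv2.connectedComponentsWithStats(mm);i=1+np.argmax(st[1:,4]);q=P[l==i]
    vs,us=np.where(l==i)
    if z:
        X=np.array([ray(f,u,v,z)[:2] for u,v in zip(us,vs)]).astype(np.float32)
        qz=q[:,2];print(nm,ce[i],'ztop',np.median(qz),cv2.minAreaRect(X),'sel',cv2.minAreaRect(X[qz>z-.006]))
    else:
        r=cv2.minAreaRect(np.c_[us,vs].astype(np.float32));print('bar px',r)
        for v in range(108,212,4):
            c=us[vs==v]
            if len(c): print(v,c.min(),c.max(),img[v,(c.min()+c.max())//2-3].tolist(),P[v,int(c.mean())+3].round(4))
# dark holes on wedge
g=cv2.cvtColor(img,cv2.COLOR_BGR2GRAY)
sub=(g[155:205,245:270]<90).astype(np.uint8);k,l,st,ce=cv2.connectedComponentsWithStats(sub)
print([(c+[245,155],s[4]) for c,s in zip(ce,st)])
# mat
for nm,(x0,y0,x1,y1),h,z in(('mat',(350,95,512,240),(60,105,12),.002),('tray',(0,0,200,150),(35,90,60),.006)):
    s=hsv[y0:y1,x0:x1];print(nm,hsv[170,440],hsv[75,90])
    mm=((s[...,0]>h[0])&(s[...,0]<h[1])&(s[...,1]>h[2])&(s[...,2]>(60 if nm=='tray' else 130))).astype(np.uint8)
    k,l,st,ce=cv2.connectedComponentsWithStats(mm)
    for i in range(1,k):
        if st[i,4]>300:
            vs,us=np.where(l==i);X=np.array([ray(f,u+x0,v+y0,z)[:2] for u,v in zip(us,vs)]).astype(np.float32)
            print(nm,st[i],cv2.minAreaRect(X))
```

```text
bar px ((262.0, 157.0), (86.0, 38.0), 90.0)
116 248 266 [255, 255, 247] [ 0.4583 -0.0158  0.0098]
120 247 267 [255, 253, 242] [ 0.4638 -0.0143  0.0104]
124 246 269 [220, 217, 209] [ 0.4686 -0.013   0.0304]
128 245 270 [255, 255, 244] [ 0.4735 -0.0117  0.0388]
132 245 280 [240, 231, 220] [ 0.4777 -0.0063  0.0379]
136 245 275 [255, 255, 242] [ 0.4837 -0.0076  0.038 ]
140 245 272 [255, 252, 241] [ 0.489  -0.0062  0.0381]
144 245 281 [255, 255, 246] [0.4931 0.0007 0.0359]
148 246 280 [255, 255, 245] [ 0.4994 -0.0005  0.0352]
152 246 281 [255, 255, 246] [0.5039 0.0036 0.0368]
156 244 281 [255, 250, 239] [0.5098 0.0052 0.0342]
160 246 281 [188, 194, 189] [0.5123 0.0071 0.0516]
164 245 277 [255, 255, 255] [0.5174 0.0055 0.0568]
168 245 277 [132, 130, 124] [0.5224 0.0068 0.059 ]
172 245 281 [253, 247, 235] [0.5274 0.0096 0.0588]
176 245 278 [255, 255, 255] [0.5328 0.0096 0.0604]
180 245 277 [255, 255, 255] [0.538  0.011  0.0614]
184 245 277 [255, 255, 255] [0.5437 0.0097 0.0629]
188 245 273 [161, 156, 147] [0.549  0.011  0.0637]
192 245 269 [215, 210, 199] [0.5549 0.0098 0.0647]
196 245 275 
[... 203 characters left out ...]
158383369446, 0.06618757545948029), 14.742229461669922) sel ((0.47174233198165894, -0.18048927187919617), (0.03023713082075119, 0.05185016617178917), 58.961509704589844)
mid [22.14333333 47.08      ] ztop 0.005213660148360055 ((0.45344293117523193, -0.34533071517944336), (0.041093237698078156, 0.054956790059804916), 14.741028785705566) sel ((0.452277272939682, -0.3425246775150299), (0.02591879479587078, 0.031802162528038025), 3.1354448795318604)
[(array([257. , 179.5]), np.int32(1250))]
mat [ 89  26 210] [ 66  41 162]
mat [   15    14   147   119 13120] ((0.47010353207588196, 0.27208685874938965), (0.17209042608737946, 0.19242411851882935), 8.516473770141602)
tray [ 89  26 210] [ 66  41 162]
```

Run:
```python
from h import *
f=load('wrist');img=f['pixels'];hsv=cv2.cvtColor(img,cv2.COLOR_BGR2HSV);P=cloud(f)
m=((hsv[...,1]<45)&(hsv[...,2]>205)).astype(np.uint8)
for v in range(110,206,5):
    c=np.where(m[v,235:282])[0]+235
    if len(c): print(v,c.min(),c.max(),end=' | ')
print()
for nm,(x0,y0,x1,y1),z in(('tall',(120,70,165,115),.029),('mid',(5,30,40,65),.022),('wedge',(235,161,282,199),.0618)):
    mm=np.zeros_like(m);mm[y0:y1,x0:x1]=m[y0:y1,x0:x1]
    k,l,st,ce=cv2.connectedComponentsWithStats(mm);i=1+np.argmax(st[1:,4]);vs,us=np.where(l==i)
    X=np.array([ray(f,u,v,z)[:2] for u,v in zip(us,vs)]).astype(np.float32);print(nm,st[i],cv2.minAreaRect(X))
s=hsv[:150,:200];mm=((s[...,0]>45)&(s[...,0]<85)&(s[...,1]>30)&(s[...,2]>80)).astype(np.uint8)
k,l,st,ce=cv2.connectedComponentsWithStats(mm)
for i in range(1,k):
    if st[i,4]>300:
        vs,us=np.where(l==i);X=np.array([ray(f,u,v,.005)[:2] for u,v in zip(us,vs)]).astype(np.float32);print('bay',st[i],cv2.minAreaRect(X))
psi=np.pi+np.arctan2(.256,.967);w=ray(f,257.2,180,.0618)
print('wedge top',w); R=barR(psi,.1)
bc=w-R@[-.014,0,.0405]; print('bar c',bc)
for n,p in(('stop out',[-.06,0,.015]),('bar end top',[.055,0,.011]),('wedge thin top',[.011,0,.011+.023])): print(n,proj(f,bc+R@p))
wc=bc+R@[-.014,0,.026];tcp=bc+R@[-.014,0,.012]
print('wc',wc,'tcp',tcp)
go(tcp,psi,.1);go(tcp+R@[0,0,.07],psi,.1)
```

```text
115 250 265 | 120 249 265 | 125 247 267 | 130 246 268 | 135 247 268 | 140 247 268 | 145 247 267 | 150 247 267 | 155 247 267 | 165 246 268 | 170 246 268 | 175 246 268 | 180 246 268 | 185 246 268 | 190 246 268 | 195 246 268 | 
tall [131  80  22  25 333] ((0.4690632224082947, -0.18017129600048065), (0.02476901188492775, 0.02447696402668953), 77.9760971069336)
mid [ 11  36  19  23 342] ((0.4534824788570404, -0.347625732421875), (0.02404724806547165, 0.023459412157535553), 1.932233214378357)
wedge [246 161  23  38 804] ((0.5401161313056946, 0.0015528704971075058), (0.05173981934785843, 0.03048921376466751), 14.746539115905762)
bay [   0   11   61   84 2979] ((0.4592610001564026, -0.34891703724861145), (0.07226117700338364, 0.08788581937551498), 83.368896484375)
bay [  56   35   64   81 3390] ((0.4686132073402405, -0.26841968297958374), (0.07289475947618484, 0.08798874914646149), 83.41822052001953)
bay [ 111   58   63   78 2430] ((0.47781527042388916, -0.18806509673595428), (0.0728045254945755, 0.08812388777732849), 83.3797836303711)
wedge top [0.54022921 0.001979   0.0618    ]
bar c [ 0.52285444 -0.00262073  0.0229    ]
stop out (np.float64(257.63561656125), np.float64(203.20746985195217))
bar end top (np.float64(257.15243876459135), np.float64(125.33297030119688))
wedge thin top (np.float64(257.14033942869247), np.float64(160.92183016885875))
wc [0.53882983 0.00160854 0.04737244] tcp [0.53747871 0.00125085 0.03344238]
turn [-0.     0.667 -0.001] then shift [-0.315 -0.037  1.809]
turn [-0.     0.667 -0.001] then shift [-0.315 -0.037  1.226]
```

Everything is consistent: block size 24 mm, bays 81 mm apart, mat 172×192 mm, bar yaw 14.8°. The empty bay is at (0.469,-0.268). I descend on the wedge, tilted 0.1 rad.

Call:
move_arm:
  plan:
    - [[0,0,0,0,0.667,0,0],[-0.045,-0.006,0.24,0,0,0,0],[-0.045,-0.006,0.24,0,0,0,0],[-0.045,-0.006,0.24,0,0,0,0],[-0.045,-0.006,0.24,0,0,0,0],[-0.045,-0.006,0.24,0,0,0,0],[-0.045,-0.006,0.24,0,0,0,0],[-0.045,0,0.24,0,0,0,0],[0,0,0.129,0,0,0,0],[0,0,0,0,0,0,0]]

```text
time: 3.95
tool_pos: [0.5363, 0.001, 0.0323]
tool_rot: [-0.051, -0.128, 0.99, -0.006]
contact_force: [-0.4, 0.1, 0.6]
gripper_width: 0.998
grasp_force: 0.0
```

Call:
move_arm:
  plan:
    - [[0,0,0,0,0,0,0.3],[0,0,0,0,0,0,0.5],[0,0,0,0,0,0,0.6],[0,0,0,0,0,0,0.7],[0,0,0,0,0,0,0.8],[0,0,0,0,0,0,0.9],[0,0,0,0,0,0,1],[0,0,0,0,0,0,1],[0,0,0,0,0,0,1],[0,0,0,0,0,0,1]]

```text
time: 5.2
tool_pos: [0.5399, -0.0009, 0.0374]
tool_rot: [-0.048, -0.128, 0.991, -0.009]
contact_force: [-3.3, -4.2, 15.1]
gripper_width: 0.004
grasp_force: 17.0
```

Run:
```python
from h import *
P,R=tool();s=manip.state();print(P,R.as_matrix().round(3),s['gripper_width']*85,s['grasp_force'],s['contact_force'])
f=grab('wrist');cv2.imwrite('pics/w2.png',f['pixels'][100:384,100:420])
```

```text
[ 0.53987788 -0.00090746  0.0374434 ] [[-0.962 -0.255 -0.092]
 [-0.254  0.967 -0.029]
 [ 0.097 -0.005 -0.995]] 0.3275719919865344 17.044768072664738 [-3.34283707 -4.23800715 15.12760842]
```

View pics/w2.png

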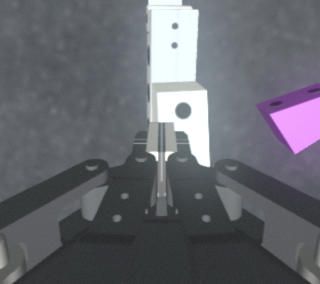

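The fingers shut on nothing: tip at about (160,125), with the wedge still visible at (185,110), offset to the right. I need to know where the wedge is now before mending this.

Run:
```python
from h import *
f=load('wrist');P=cloud(f);print('c',f['cx'],f['cy'])
V=f['view'];print(-V[:3,:3].T@V[:3,3],V[2,:3])
for v in(102,120,140,170,185,195,205,215,225,240,260):
    print(v,[tuple((P[v,u]*1000).round().astype(int).tolist()) for u in(250,256,262,275,285,295,303)])
print('tcp px',proj(f,tool()[0]))
t=grab('top');s=grab('side')
a=cv2.resize(t['pixels'][140:205,235:315],None,fx=5,fy=5,interpolation=cv2.INTER_CUBIC)
b=cv2.resize(s['pixels'][150:215,225:305],None,fx=5,fy=5,interpolation=cv2.INTER_CUBIC)
cv2.imwrite('pics/c2.png',np.hstack([a,b]))
```

```text
c 261.1739000440804 189.35790447098307
[ 0.48972052 -0.01243001  0.21330931] [ 0.16854653  0.03916477 -0.98491532]
102 [(465, -28, 10), (464, -24, 12), (463, -20, 10), (460, -11, 9), (457, -4, 0), (455, 4, 0), (454, 10, 0)]
120 [(479, -23, 37), (478, -20, 41), (477, -16, 41), (475, -8, 38), (474, -2, 39), (472, 4, 37), (466, 13, -1)]
140 [(491, -20, 36), (490, -17, 39), (489, -13, 40), (487, -5, 39), (485, 1, 37), (484, 7, 35), (481, 17, -1)]
170 [(510, -16, 35), (508, -12, 38), (507, -8, 38), (505, 0, 35), (504, 7, 34), (502, 13, 33), (503, 24, 0)]
185 [(520, -13, 33), (517, -10, 45), (516, -6, 45), (514, 2, 45), (512, 8, 44), (511, 14, 45), (514, 27, 0)]
195 [(526, -12, 33), (520, -8, 58), (519, -5, 60), (517, 2, 59), (516, 8, 57), (515, 14, 57), (514, 18, 56)]
205 [(533, -10, 33), (526, -7, 57), (524, -4, 62), (523, 4, 61), (521, 9, 59), (520, 15, 58), (519, 20, 57)]
215 [(540, -8, 31), (532, -5, 57), (530, -2, 63), (528, 5, 61), (527, 11, 60), (526, 17, 58), (525, 21, 58)]
225 [(533, -8, 75), (533, -5, 75), (532, -2, 74), (534, 7, 62), (533, 12, 60), (531, 18, 60), (531, 23, 59)]
240 [(535, -7, 91), (534, -4, 92), (534, -1, 91), (532, 5, 92), (533, 11, 84), (540, 20, 61), (539, 25, 61)]
260 [(536, -6, 112), (535, -3, 111), (539, 0, 102), (533, 4, 111), (532, 8, 111), (531, 12, 111), (550, 28, 62)]
tcp px (np.float64(260.09135555290527), np.float64(219.75737050038444))
```

View pics/c2.png

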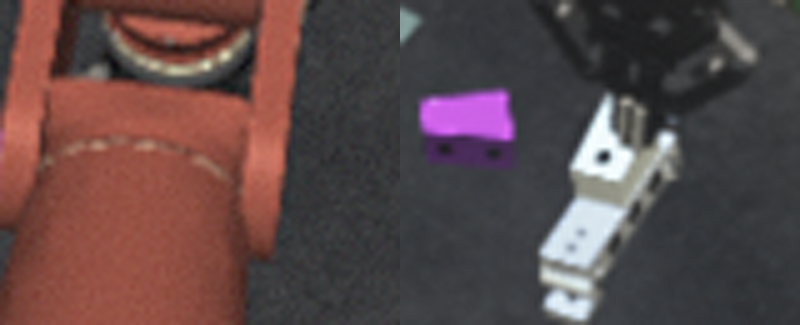

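Run:
```python
from h import *
s=load('side');P=cloud(s)
for p in([.54,-.001,.037],[.535,-.003,.07],[.529,-.004,.037]): print(proj(s,p))
for v in range(168,192,2): print(v,[tuple((P[v,u]*1000).round().astype(int).tolist()) for u in(264,266,268,270,272,274,276,278)])
cv2.imwrite('pics/c3.png',np.hstack([cv2.resize(s['pixels'][155:200,245:295],None,fx=8,fy=8,interpolation=cv2.INTER_CUBIC),cv2.resize(load('wrist')['pixels'][170:290,210:310],(300,360),interpolation=cv2.INTER_CUBIC)]))
```

```text
(np.float64(271.0520599336186), np.float64(184.08584188840143))
(np.float64(270.6482619533875), np.float64(178.3387720138335))
(np.float64(269.3360010475068), np.float64(187.05802578342295))
168 [(594, 71, -1), (529, 9, 111), (530, 3, 114), (536, 1, 110), (535, -6, 117), (537, -11, 119), (539, -17, 122), (543, -20, 120)]
170 [(590, 68, -3), (552, 28, 64), (531, 4, 105), (537, 2, 100), (535, -7, 109), (537, -12, 112), (543, -14, 108), (539, -23, 119)]
172 [(582, 60, 1), (548, 25, 63), (530, 3, 97), (532, -2, 100), (534, -8, 103), (537, -12, 103), (542, -15, 100), (612, 31, -4)]
174 [(541, 26, 59), (531, 11, 81), (532, 4, 86), (533, -2, 91), (532, -10, 98), (538, -11, 93), (544, -14, 90), (582, 8, 35)]
176 [(536, 22, 58), (539, 17, 60), (530, 2, 81), (532, -3, 83), (534, -8, 86), (539, -11, 84), (546, -12, 77), (581, 7, 28)]
178 [(532, 18, 56), (533, 12, 60), (528, 1, 75), (531, -4, 77), (535, -7, 75), (539, -11, 74), (562, -1, 43), (572, 0, 32)]
180 [(527, 14, 56), (529, 8, 59), (531, 3, 61), (535, -1, 61), (532, -10, 72), (551, -2, 46), (560, -2, 37), (571, -1, 26)]
182 [(520, 8, 59), (524, 4, 58), (527, 0, 59), (530, -5, 60), (538, -6, 53), (549, -4, 40), (557, -5, 33), (569, -3, 19)]
184 [(515, 3, 59), (520, 0, 57), (522, -5, 59), (527, -8, 56), (538, -6, 43), (547, -6, 35), (556, -6, 26), (566, -6, 15)]
186 [(514, 3, 51), (513, -5, 59), (516, -10, 61), (525, -10, 51), (535, -8, 40), (545, -8, 29), (556, -7, 17), (570, -3, -2)]
188 [(513, 2, 45), (514, -4, 48), (518, -8, 48), (523, -11, 46), (532, -11, 36), (542, -10, 24), (561, -3, -2), (564, -8, 0)]
190 [(511, 0, 38), (512, -6, 42), (517, -9, 40), (522, -12, 38), (531, -12, 28), (541, -12, 18), (556, -7, -3), (562, -10, -7)]
```

View pics/c3.png

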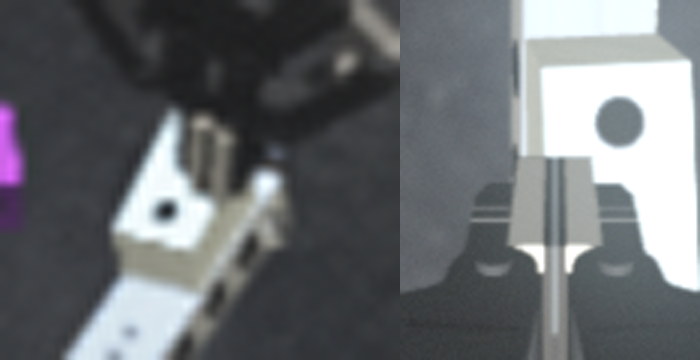

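The fingertips are actually at z≈0.07, resting on the wedge's top, while the TCP reads 0.037. Both cameras agree on this, so the real tips sit about 3 cm short of the reported TCP. The wedge was dragged about 8 mm to +y but is still on the bar. I'll lift off and calibrate the tip.

Call:
move_arm:
  plan:
    - [[0,0,-0.05,0,0,0,1],[0,0,-0.05,0,0,0,1],[0,0,-0.1,0,0,0,1],[0,0,-0.2,0,0,0,1],[0,0,-0.3,0,0,0,1],[0,0,-0.3,0,0,0,1],[0,0,-0.3,0,0,0,1],[0,0,0,0,0,0,1],[0,0,0,0,0,0,1],[0,0,0,0,0,0,1]]

```text
time: 6.6
tool_pos: [0.5514, 0.005, 0.1868]
tool_rot: [-0.051, -0.128, 0.99, -0.006]
contact_force: [0.4, 0.3, 0.1]
gripper_width: 0.001
grasp_force: 0.0
```

Run:
```python
from h import *
s=manip.state();P0,R0=tool();print(s['time'],P0,s['gripper_width'],s['contact_force'])
f=grab('wrist');P=cloud(f);T=R0.inv().apply((P-P0).reshape(-1,3)).reshape(P.shape)
# finger points in tool frame near axis
m=(abs(T[...,0])<.03)&(abs(T[...,1])<.015)&(T[...,2]>-.12)&(T[...,2]<.03)&(f['depth']>0)
q=T[m];vs,us=np.where(m);print(len(q),q.min(0),q.max(0));i=np.argsort(q[:,2])[-8:];print(q[i].round(4),us[i],vs[i])
sd=grab('side');Ps=cloud(sd);Ts=R0.inv().apply((Ps-P0).reshape(-1,3)).reshape(P.shape)
m=(abs(Ts[...,0])<.03)&(abs(Ts[...,1])<.015)&(Ts[...,2]>-.1)&(Ts[...,2]<.03);q=Ts[m];i=np.argsort(q[:,2])[-8:];print('side',q[i].round(4))
# wedge top
t=P;mm=(t[...,2]>.05)&(t[...,2]<.085)&(t[...,0]>.48)&(t[...,0]<.6)&(abs(t[...,1])<.05)
hsv=cv2.cvtColor(f['pixels'],cv2.COLOR_BGR2HSV);mm&=hsv[...,2]>150
q=t[mm];print(len(q),cv2.minAreaRect(q[:,:2].astype(np.float32)));A=np.c_[q[:,:2],np.ones(len(q))];print('plane',np.linalg.lstsq(A,q[:,2],rcond=None)[0],q[:,2].min(),q[:,2].max())
cv2.imwrite('pics/w4.png',f['pixels'])
```

```text
6.6 [0.55135441 0.00501616 0.1867834 ] 0.0006243730619859909 [0.40897966 0.34436459 0.05102212]
11491 [-0.01192218 -0.01499289 -0.11999902] [ 0.01980569  0.01498114 -0.03027247]
[[ 0.0111 -0.0021 -0.0311]
 [ 0.0111  0.0006 -0.031 ]
 [ 0.0111  0.0001 -0.031 ]
 [ 0.011   0.0061 -0.0309]
 [ 0.011  -0.001  -0.0309]
 [ 0.0109 -0.0027 -0.0306]
 [ 0.0108 -0.0038 -0.0304]
 [ 0.0108 -0.0016 -0.0303]] [256 261 260 271 258 255 253 257] [222 222 222 222 222 222 222 222]
side [[ 0.0078  0.0101 -0.033 ]
 [ 0.0091 -0.0068 -0.0314]
 [ 0.0112 -0.0024 -0.0312]
 [ 0.0121 -0.0002 -0.031 ]
 [ 0.011   0.0057 -0.0309]
 [ 0.0121 -0.0056 -0.0301]
 [ 0.0112  0.0028 -0.029 ]
 [ 0.0079 -0.0066 -0.0272]]
1179 ((0.5410860180854797, 0.0018326416611671448), (0.05076417326927185, 0.02921948954463005), 14.462928771972656)
plane [ 0.15864422  0.04453604 -0.02492843] 0.05092400382101775 0.06638063796693977
```

View pics/w4.png

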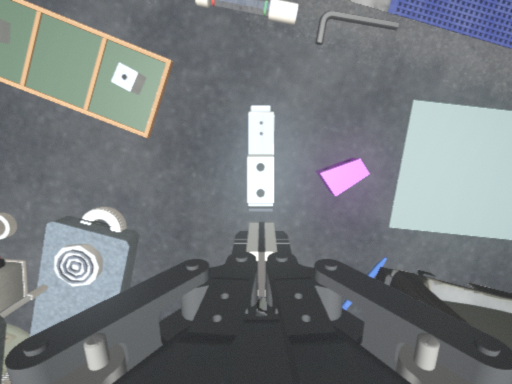

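The wedge has settled back in its place: top centre (0.541,0.002), slope intact. The shut tips lie 30 mm behind the reported TCP in both cameras, so I'll add 30 mm to every approach.

```bash
cat >> h.py <<'E'
E_=.030
def gt(p,psi,s=0):
    "p = wanted world position of shut fingertip"
    T=toolR(psi,s); return go(np.array(p)+T.apply([0,0,E_]),psi,s)
PSI=np.pi+np.arctan2(.256,.967); BC=np.array([.5233,-.0026,.0229]); MAT=np.array([.4695,.2725]); MY=np.radians(8.7); BAY=np.array([.4686,-.2684]); TALL=np.array([.4691,-.1802])
E
python3 - <<'E'
from h import *
R=barR(PSI,.1)
gt(BC+R@[-.014,0,.012],PSI,.1)
E
```

```text
turn [ 0.007 -0.018 -0.006] then shift [-1.000e-02 -1.000e-03  1.536e+00]
```

Call:
move_arm:
  plan:
    - [[0,0,0,0,0,0,0],[0,0,0,0,0,0,0],[-0.01,0,0.1,0,0,0,0],[0,0,0.25,0,0,0,0],[0,0,0.25,0,0,0,0],[0,0,0.25,0,0,0,0],[0,0,0.25,0,0,0,0],[0,0,0.2,0,0,0,0],[0,0,0.15,0,0,0,0],[0,0,0.086,0,0,0,0]]

```text
time: 7.95
tool_pos: [0.5351, 0.0005, 0.0038]
tool_rot: [-0.05, -0.128, 0.99, -0.006]
contact_force: [-0.2, 0.8, 0.1]
gripper_width: 0.999
grasp_force: 0.0
```

Call:
move_arm:
  plan:
    - [[0,0,0,0,0,0,0.3],[0,0,0,0,0,0,0.5],[0,0,0,0,0,0,0.6],[0,0,0,0,0,0,0.7],[0,0,0,0,0,0,0.8],[0,0,0,0,0,0,0.8],[0,0,0,0,0,0,0.8],[0,0,0,0,0,0,0.8],[0,0,0,0,0,0,0.8],[0,0,0,0,0,0,0.8]]

```text
time: 9.2
tool_pos: [0.5369, 0.0003, 0.0063]
tool_rot: [-0.049, -0.128, 0.991, -0.007]
contact_force: [0.4, 0.4, 5.6]
gripper_width: 0.338
grasp_force: 60.0
```

Run:
```python
from h import *
s=manip.state();P0,R0=tool();print(s['time'],P0,s['gripper_width'],s['grasp_force'],s['contact_force'])
f=grab('wrist');cv2.imwrite('pics/w5.png',f['pixels'][100:340,130:400])
P=cloud(f);T=R0.inv().apply((P-P0).reshape(-1,3)).reshape(P.shape)
hsv=cv2.cvtColor(f['pixels'],cv2.COLOR_BGR2HSV)
for u in(225,230,235,238,285,288,292,296): print(u,[tuple((T[v,u]*1000).round().astype(int).tolist()) for v in(205,215,225,235)])
```

```text
9.2 [5.36919771e-01 3.16438766e-04 6.29966012e-03] 0.3378258027719075 59.98270869255066 [0.41958618 0.38823963 5.64179681]
225 [(8, -24, 8), (1, -24, 7), (12, -18, -37), (11, -17, -48)]
230 [(8, -21, 7), (22, -14, -50), (17, -14, -50), (13, -14, -51)]
235 [(25, -12, -43), (22, -12, -50), (18, -12, -50), (14, -11, -53)]
238 [(25, -11, -44), (22, -10, -49), (17, -10, -50), (13, -10, -52)]
285 [(25, 12, -44), (22, 12, -50), (17, 12, -50), (13, 12, -52)]
288 [(25, 14, -43), (22, 13, -50), (17, 13, -50), (13, 13, -52)]
292 [(8, 22, 7), (22, 15, -49), (18, 15, -51), (13, 15, -52)]
296 [(8, 25, 7), (1, 25, 7), (11, 19, -36), (11, 18, -48)]
```

View pics/w5.png

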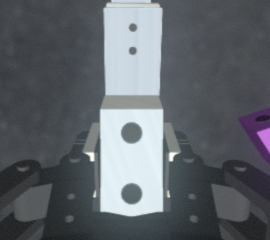

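Grip holds: width 29 mm, 60 N, wedge centred between the pads at (130,160) in the crop. Lifting.

Call:
move_arm:
  plan:
    - [[0,0,-0.03,0,0,0,0.8],[0,0,-0.06,0,0,0,0.8],[0,0,-0.1,0,0,0,0.8],[0,0,-0.2,0,0,0,0.8],[0,0,-0.25,0,0,0,0.8],[0,0,-0.25,0,0,0,0.8],[0,0,0,0,-0.667,0,0.8],[0,0,0,0,0,0,0.8],[0,0,0,0,0,0,0.8],[0,0,0,0,0,0,0.8]]

```text
time: 10.5
tool_pos: [0.5462, 0.0033, 0.111]
tool_rot: [-0.001, -0.129, 0.992, 0.0]
contact_force: [0.4, -0.3, -2.5]
gripper_width: 0.339
grasp_force: 59.4
```

```bash
cat >> h.py <<'E'
def show(s):
    P,R=tool();st=manip.state();print(round(st['time'],2),P.round(4),R.as_quat(scalar_first=True).round(4),'w',round(st['gripper_width']*85,1),'g',round(st['grasp_force'],1),np.round(st['contact_force'],1),s)
c_,s_=np.cos(MY),np.sin(MY)
def mat(x,y): return MAT+np.array([c_*x-s_*y,s_*x+c_*y])
E
python3 - <<'E'
from h import *
show('')
R=barR(PSI,.1);wc=BC+R@[-.014,0,.026];Tm=Ro.from_quat([-.049,-.128,.991,-.007],scalar_first=True)
off=Tm.inv().apply(wc-np.array([.5369,.0003,.0063]));print('wc in tool',off)
T=toolR(PSI,0);tgt=np.r_[mat(0,.045),.0175]-T.apply(off)
go(tgt+[0,0,.06],PSI);go(tgt,PSI)
f=grab('wrist');P0,R0=tool();P=cloud(f);q=P[(P[...,2]<.06)&(P[...,2]>.01)&(P[...,0]>.45)&(P[...,0]<.6)&(abs(P[...,1])<.05)];print(len(q),cv2.minAreaRect(q[:,:2].astype(np.float32)))
E
```

```text
10.5 [0.5462 0.0033 0.111 ] [-7.000e-04 -1.286e-01  9.917e-01  1.000e-04] w 28.8 g 59.4 [ 0.4 -0.3 -2.5] 
wc in tool [ 0.00143653  0.00062734 -0.04113268]
turn [ 0.002 -0.009 -0.005] then shift [-0.008  2.7    0.622]
turn [ 0.002 -0.009 -0.005] then shift [-0.008  2.7    1.122]
3304 ((0.5051202178001404, -0.006611209362745285), (0.09689575433731079, 0.030026378110051155), 14.19694709777832)
```

Call:
move_arm:
  plan:
    - [[0,0.2,0,0,0,0,0.8],[0,0.4,0,0,0,0,0.8],[0,0.4,0,0,0,0,0.8],[0,0.4,0,0,0,0,0.8],[0,0.4,0,0,0,0,0.8],[0,0.4,0,0,0,0,0.8],[0,0.3,0,0,0,0,0.8],[-0.008,0.2,0.1,0,0,0,0.8],[0,0,0.3,0,0,0,0.8],[0,0,0.22,0,0,0,0.8]]

```text
time: 11.8
tool_pos: [0.4638, 0.3171, 0.0353]
tool_rot: [-0.001, -0.129, 0.992, -0.0]
contact_force: [-0.0, -1.0, -2.2]
gripper_width: 0.338
grasp_force: 59.9
```

Call:
move_arm:
  plan:
    - [[0,0,0.2,0,0,0,0.8],[0,0,0.15,0,0,0,0.8],[0,0,0.08,0,0,0,0.8],[0,0,0.04,0,0,0,0.8],[0,0,0.02,0,0,0,0.8],[0,0,0.015,0,0,0,0.8],[0,0,0,0,0,0,0.8],[0,0,0,0,0,0,0.8],[0,0,0,0,0,0,0.8],[0,0,0,0,0,0,0.8]]

```text
time: 13.05
tool_pos: [0.4645, 0.3167, -0.0235]
tool_rot: [0.0, -0.129, 0.992, 0.0]
contact_force: [-0.0, -0.3, -2.8]
gripper_width: 0.34
grasp_force: 59.9
```

Run:
```python
from h import *
show('')
```

```text
13.05 [ 0.4645  0.3167 -0.0235] [ 1.000e-04 -1.285e-01  9.917e-01  0.000e+00] w 28.9 g 59.9 [-0.  -0.3 -2.8]
```

Call:
move_arm:
  plan:
    - [[0,0,0.008,0,0,0,0.8],[0,0,0.008,0,0,0,0.8],[0,0,0,0,0,0,0.8],[0,0,0,0,0,0,0.8],[0,0,0,0,0,0,0.8],[0,0,0,0,0,0,0.8],[0,0,0,0,0,0,0.8],[0,0,0,0,0,0,0.8],[0,0,0,0,0,0,0.8],[0,0,0,0,0,0,0.8]]

```text
time: 14.3
tool_pos: [0.4647, 0.3168, -0.0241]
tool_rot: [-0.0, -0.129, 0.992, -0.0]
contact_force: [-4.6, -2.9, 7.1]
gripper_width: 0.342
grasp_force: 61.2
```

Call:
move_arm:
  plan:
    - [[0,0,0,0,0,0,0.6],[0,0,0,0,0,0,0.3],[0,0,0,0,0,0,0],[0,0,0,0,0,0,0],[0,0,0,0,0,0,0],[0,0,-0.1,0,0,0,0],[0,0,-0.3,0,0,0,0],[0,0,-0.4,0,0,0,0],[0,0,-0.4,0,0,0,0],[0,0,0,0,0,0,0]]

```text
time: 15.55
tool_pos: [0.468, 0.3186, 0.1254]
tool_rot: [0.005, -0.129, 0.992, 0.002]
contact_force: [0.2, 1.0, 0.1]
gripper_width: 0.999
grasp_force: 0.0
```

Run:
```python
from h import *
show('')
f=grab('wrist');P=cloud(f)
q=P[(P[...,2]<.06)&(P[...,2]>.012)&(abs(P[...,0]-.463)<.06)&(abs(P[...,1]-.317)<.06)];print(len(q),q[:,2].max(),cv2.minAreaRect(q[:,:2].astype(np.float32)))
gt(BC+barR(PSI,.1)@[0,0,-.015],PSI,.1)
```

```text
15.55 [0.468  0.3186 0.1254] [ 0.0054 -0.1286  0.9917  0.0019] w 84.9 g 0.0 [0.2 1.  0.1] 
1612 0.039297575208313895 ((0.4640938639640808, 0.31784406304359436), (0.05000185966491699, 0.02940441481769085), 14.706683158874512)
turn [ 0.009  0.708 -0.006] then shift [ 0.14  -2.702  1.221]
```

Call:
move_arm:
  plan:
    - [[0,0,0,0,0.667,0,0],[0.02,-0.3,0,0,0,0,0],[0.02,-0.4,0,0,0,0,0],[0.02,-0.4,0,0,0,0,0],[0.02,-0.4,0,0,0,0,0],[0.02,-0.4,0,0,0,0,0],[0.02,-0.4,0.1,0,0,0,0],[0.02,-0.4,0.25,0,0,0,0],[0,0,0.25,0,0,0,0],[0,0,0,0,0,0,0]]

```text
time: 16.85
tool_pos: [0.5202, -0.0027, 0.0445]
tool_rot: [-0.054, -0.128, 0.99, -0.005]
contact_force: [0.5, -0.6, -0.1]
gripper_width: 1.005
grasp_force: 0.0
```

Run:
```python
from h import *
show('')
f=grab('wrist');P=cloud(f);t=P;mm=(t[...,2]>.027)&(t[...,2]<.06)&(t[...,0]>.44)&(t[...,0]<.6)&(abs(t[...,1])<.045)
q=t[mm];print(len(q),cv2.minAreaRect(q[:,:2].astype(np.float32)))
gt(BC+barR(PSI,.1)@[0,0,-.015],PSI,.1)
```

```text
16.85 [ 0.5202 -0.0027  0.0445] [-0.0538 -0.1278  0.9903 -0.0052] w 85.4 g 0.0 [ 0.5 -0.6 -0.1] 
6723 ((0.5260478258132935, -0.0013410113751888275), (0.11738453805446625, 0.030071338638663292), 14.158106803894043)
turn [ 0.013 -0.029 -0.007] then shift [-0.03  -0.004  0.571]
```

Call:
move_arm:
  plan:
    - [[-0.03,0,0.15,0,0,0,0],[0,0,0.2,0,0,0,0],[0,0,0.15,0,0,0,0],[0,0,0.07,0,0,0,0],[0,0,0,0,0,0,0],[0,0,0,0,0,0,0.3],[0,0,0,0,0,0,0.5],[0,0,0,0,0,0,0.6],[0,0,0,0,0,0,0.7],[0,0,0,0,0,0,0.8]]

```text
time: 18.15
tool_pos: [0.5214, -0.0036, -0.0192]
tool_rot: [-0.049, -0.128, 0.99, -0.007]
contact_force: [-0.7, 0.9, 4.3]
gripper_width: 0.339
grasp_force: 59.9
```

Call:
move_arm:
  plan:
    - [[0,0,0,0,0,0,0.8],[0,0,0,0,0,0,0.8],[0,0,0,0,0,0,0.8],[0,0,0,0,0,0,0.8],[0,0,0,0,0,0,0.8],[0,0,0,0,0,0,0.8],[0,0,0,0,0,0,0.8],[0,0,0,0,0,0,0.8],[0,0,0,0,0,0,0.8],[0,0,0,0,0,0,0.8]]

```text
time: 19.4
tool_pos: [0.5215, -0.0036, -0.0192]
tool_rot: [-0.049, -0.128, 0.99, -0.007]
contact_force: [-0.6, -0.0, 6.2]
gripper_width: 0.336
grasp_force: 60.1
```

Run:
```python
from h import *
show('')
P,T=tool();print('bar in tool',T.inv().apply(BC-P))
```

```text
19.4 [ 0.5215 -0.0036 -0.0192] [-0.0491 -0.1284  0.9905 -0.0066] w 28.5 g 60.1 [-0.6 -0.   6.2] 
bar in tool [ 0.00213749  0.00052289 -0.04209723]
```

Gripped the bar (28.5 mm, 60 N). Lifting it and levelling.

Call:
move_arm:
  plan:
    - [[0,0,-0.03,0,0,0,0.8],[0,0,-0.06,0,0,0,0.8],[0,0,-0.1,0,0,0,0.8],[0,0,-0.2,0,0,0,0.8],[0,0,-0.25,0,0,0,0.8],[0,0,-0.2,0,0,0,0.8],[0,0,0,0,-0.667,0,0.8],[0,0,0,0,0,0,0.8],[0,0,0,0,0,0,0.8],[0,0,0,0,0,0,0.8]]

```text
time: 20.65
tool_pos: [0.5306, -0.0009, 0.0801]
tool_rot: [-0.001, -0.129, 0.992, 0.0]
contact_force: [-0.5, -0.0, -6.5]
gripper_width: 0.336
grasp_force: 59.9
```

Run:
```python
from h import *
show('')
f=grab('wrist');P0,R0=tool();P=cloud(f)
q=P[(P[...,2]<.012)&(P[...,2]>.006)&(P[...,0]>.42)&(P[...,0]<.52)&(abs(P[...,1]+.015)<.045)];print('low',len(q),cv2.minAreaRect(q[:,:2].astype(np.float32)))
q=P[(abs(P[...,2]-P0[2]-.053)<.012)&(P[...,0]>.45)&(P[...,0]<.52)&(abs(P[...,1]+.01)<.03)];A=np.c_[q[:,:2],np.ones(len(q))];print('bar plane',np.linalg.lstsq(A,q[:,2],rcond=None)[0],np.median(q[:,2]))
off=[.0021,.0005,-.0421];T=toolR(PSI,0);tgt=np.r_[mat(0,-.045),.0205]-T.apply(off);print(tgt);go(tgt,PSI)
```

```text
20.65 [ 0.5306 -0.0009  0.0801] [-6.000e-04 -1.286e-01  9.917e-01  1.000e-04] w 28.6 g 59.9 [-0.5 -0.  -6.5] 
low 639 ((0.46761491894721985, -0.017158646136522293), (0.019064852967858315, 0.023342730477452278), 14.28957748413086)
bar plane [0.01936873 0.02598595 0.12336305] 0.1327391364185329
[ 0.47846476  0.22807186 -0.0216    ]
turn [ 0.002 -0.007 -0.005] then shift [-0.068  1.955  0.847]
```

Call:
move_arm:
  plan:
    - [[-0.01,0.15,0,0,0,0,0.8],[-0.01,0.3,0,0,0,0,0.8],[-0.01,0.35,0,0,0,0,0.8],[-0.01,0.35,0,0,0,0,0.8],[-0.01,0.35,0,0,0,0,0.8],[-0.01,0.3,0,0,0,0,0.8],[-0.01,0.155,0.1,0,0,0,0.8],[0,0,0.2,0,0,0,0.8],[0,0,0.25,0,0,0,0.8],[0,0,0.15,0,0,0,0.8]]

```text
time: 21.95
tool_pos: [0.4772, 0.2277, -0.0062]
tool_rot: [-0.002, -0.129, 0.992, -0.0]
contact_force: [0.4, -0.7, -5.3]
gripper_width: 0.336
grasp_force: 60.3
```

Call:
move_arm:
  plan:
    - [[0,0,0.06,0,0,0,0.8],[0,0,0.04,0,0,0,0.8],[0,0,0.02,0,0,0,0.8],[0,0,0.01,0,0,0,0.8],[0,0,0.008,0,0,0,0.8],[0,0,0.008,0,0,0,0.8],[0,0,0,0,0,0,0.8],[0,0,0,0,0,0,0.8],[0,0,0,0,0,0,0.8],[0,0,0,0,0,0,0.8]]

```text
time: 23.2
tool_pos: [0.4789, 0.2281, -0.0211]
tool_rot: [0.0, -0.129, 0.992, 0.0]
contact_force: [0.9, -0.0, -6.1]
gripper_width: 0.343
grasp_force: 60.3
```

Call:
move_arm:
  plan:
    - [[0,0,0.008,0,0,0,0.8],[0,0,0.008,0,0,0,0.8],[0,0,0.006,0,0,0,0.8],[0,0,0,0,0,0,0.8],[0,0,0,0,0,0,0.6],[0,0,0,0,0,0,0.3],[0,0,0,0,0,0,0],[0,0,0,0,0,0,0],[0,0,0,0,0,0,0],[0,0,0,0,0,0,0]]

```text
time: 24.45
tool_pos: [0.4789, 0.2281, -0.0238]
tool_rot: [-0.0, -0.129, 0.992, -0.0]
contact_force: [0.2, -0.4, -0.6]
gripper_width: 0.996
grasp_force: 0.0
```

Call:
move_arm:
  plan:
    - [[0,0,-0.1,0,0,0,0],[0,0,-0.25,0,0,0,0],[0,0,-0.3,0,0,0,0],[0,0,-0.4,0,0,0,0],[0,0,-0.1,0,0,0,0],[0,0,0,0,0,0,0],[0,0,0,0,0,0,0],[0,0,0,0,0,0,0],[0,0,0,0,0,0,0],[0,0,0,0,0,0,0]]

```text
time: 25.7
tool_pos: [0.4786, 0.228, 0.1137]
tool_rot: [-0.001, -0.129, 0.992, -0.0]
contact_force: [0.8, -0.9, -0.1]
gripper_width: 1.0
grasp_force: 0.0
```

Run:
```python
from h import *
show('')
f=grab('wrist');P=cloud(f)
q=P[(P[...,2]<.034)&(P[...,2]>.012)&(abs(P[...,0]-.475)<.09)&(abs(P[...,1]-.228)<.05)];r=cv2.minAreaRect(q[:,:2].astype(np.float32));print(len(q),q[:,2].max(),r)
q=q[q[:,2]>.024];A=np.c_[q[:,:2],np.ones(len(q))];print('plane',np.linalg.lstsq(A,q[:,2],rcond=None)[0],np.median(q[:,2]))
lb=BC[:2]+.0547*np.array([-.967,-.256]);print('low est',lb)
gt([lb[0],lb[1],.12],PSI)
```

```text
25.7 [0.4786 0.228  0.1137] [-5.000e-04 -1.285e-01  9.917e-01 -1.000e-04] w 85.0 g 0.0 [ 0.8 -0.9 -0.1] 
3690 0.033962287156604515 ((0.47628265619277954, 0.22835758328437805), (0.1151714026927948, 0.03032996505498886), 14.225944519042969)
plane [ 0.00194688 -0.00027506  0.02953189] 0.030409994343578245
low est [ 0.4704051 -0.0166032]
turn [-0.    -0.004 -0.007] then shift [ 0.589 -1.953  0.199]
```

Both pieces lie flat on the mat. Next, the low block.

Call:
move_arm:
  plan:
    - [[0.1,-0.3,0,0,0,0,0],[0.1,-0.4,0,0,0,0,0],[0.1,-0.4,0,0,0,0,0],[0.1,-0.4,0,0,0,0,0],[0.1,-0.3,0,0,0,0,0],[0.089,-0.153,0,0,0,0,0],[0,0,0,0,0,0,0],[0,0,0,0,0,0,0],[0,0,0,0,0,0,0],[0,0,0,0,0,0,0]]

```text
time: 27.0
tool_pos: [0.4703, -0.0159, 0.1142]
tool_rot: [-0.0, -0.129, 0.992, 0.0]
contact_force: [0.0, 0.3, -0.3]
gripper_width: 1.002
grasp_force: 0.0
```

```bash
cat >> h.py <<'E'
def sq(f,p,z,r=28):
    "bright square top on plane z near world p (xy)"
    u0,v0=map(int,proj(f,[p[0],p[1],z]));hsv=cv2.cvtColor(f['pixels'],cv2.COLOR_BGR2HSV)
    m=((hsv[...,1]<45)&(hsv[...,2]>190)).astype(np.uint8);mm=np.zeros_like(m);mm[max(0,v0-r):v0+r,max(0,u0-r):u0+r]=m[max(0,v0-r):v0+r,max(0,u0-r):u0+r]
    k,l,st,ce=cv2.connectedComponentsWithStats(mm);i=1+np.argmax(st[1:,4]);vs,us=np.where(l==i)
    X=np.array([ray(f,u,v,z)[:2] for u,v in zip(us,vs)]).astype(np.float32);R=cv2.minAreaRect(X);print(st[i],R);return np.array(R[0])
E
python3 - <<'E'
from h import *
show('')
f=grab('wrist');cv2.imwrite('pics/w6.png',f['pixels'])
lb=sq(f,[.4704,-.0166],.01)
gt([lb[0],lb[1],.001],PSI)
E
```

```text
27.0 [ 0.4703 -0.0159  0.1142] [-1.000e-04 -1.292e-01  9.916e-01  1.000e-04] w 85.2 g 0.0 [ 0.   0.3 -0.3] 
[248 169  24  23 530] ((0.46867868304252625, -0.017432406544685364), (0.023367971181869507, 0.02402772381901741), 14.73847770690918)
turn [ 0.001 -0.     0.001] then shift [ 0.017 -0.008  1.194]
```

View pics/w6.png

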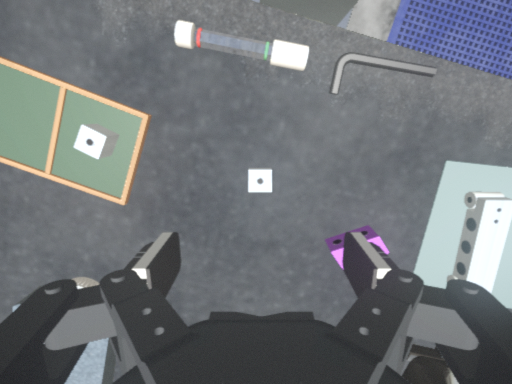

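The view shows the low block alone at (260,180), the tall block at (91,140) in the tray, and the decoy at (360,245), clear of the fingers.

Call:
move_arm:
  plan:
    - [[0.017,-0.008,0.2,0,0,0,0],[0,0,0.3,0,0,0,0],[0,0,0.3,0,0,0,0],[0,0,0.25,0,0,0,0],[0,0,0.12,0,0,0,0],[0,0,0.04,0,0,0,0],[0,0,0,0,0,0,0.3],[0,0,0,0,0,0,0.5],[0,0,0,0,0,0,0.6],[0,0,0,0,0,0,0.7]]

```text
time: 28.3
tool_pos: [0.4711, -0.018, -0.0281]
tool_rot: [0.002, -0.128, 0.992, -0.0]
contact_force: [-1.6, 3.3, 9.6]
gripper_width: 0.301
grasp_force: 4.8
```

Call:
move_arm:
  plan:
    - [[0,0,0,0,0,0,0.8],[0,0,0,0,0,0,0.85],[0,0,0,0,0,0,0.85],[0,0,0,0,0,0,0.85],[0,0,0,0,0,0,0.85],[0,0,0,0,0,0,0.85],[0,0,0,0,0,0,0.85],[0,0,0,0,0,0,0.85],[0,0,0,0,0,0,0.85],[0,0,0,0,0,0,0.85]]

```text
time: 29.55
tool_pos: [0.4713, -0.0181, -0.0278]
tool_rot: [0.002, -0.128, 0.992, -0.0]
contact_force: [-2.4, 2.6, 11.8]
gripper_width: 0.259
grasp_force: 63.2
```

Call:
move_arm:
  plan:
    - [[0,0,-0.05,0,0,0,0.85],[0,0,-0.15,0,0,0,0.85],[0,0,-0.2,0,0,0,0.85],[0.056,-0.2,-0.2,0,0,0,0.85],[0.1,-0.3,0,0,0,0,0.85],[0.1,-0.4,0,0,0,0,0.85],[0.1,-0.4,0,0,0,0,0.85],[0.1,-0.4,0,0,0,0,0.85],[0.1,-0.312,0,0,0,0,0.85],[0,0,0,0,0,0,0.85]]

```text
time: 30.8
tool_pos: [0.4654, -0.2709, 0.0416]
tool_rot: [0.0, -0.127, 0.992, -0.0]
contact_force: [-0.8, 0.5, -0.1]
gripper_width: 0.259
grasp_force: 59.0
```

Run:
```python
from h import *
show('')
f=grab('wrist');cv2.imwrite('pics/w7.png',f['pixels'])
t=sq(f,TALL,.029)
T=toolR(PSI);off=np.array([.0026,.0,-.0278+.0])# block bottom rel tool
go(np.r_[BAY,.0045-.0278],PSI)
```

```text
30.8 [ 0.4654 -0.2709  0.0416] [ 2.000e-04 -1.268e-01  9.919e-01 -4.000e-04] w 22.1 g 59.0 [-0.8  0.5 -0.1] 
[356 227  45  39 942] ((0.469001829624176, -0.1805916279554367), (0.02459636703133583, 0.024097643792629242), 76.65764617919922)
turn [ 0.002  0.    -0.021] then shift [-0.028  0.     0.537]
```

View pics/w7.png

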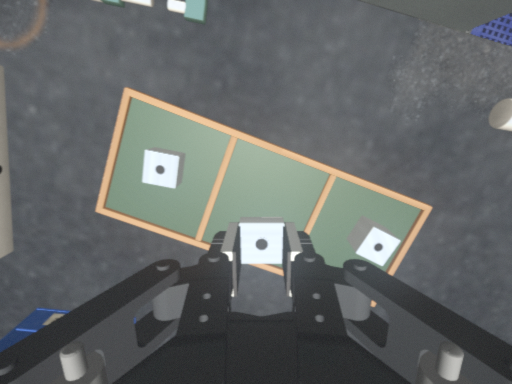

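The low block is held at (261,243) over the middle bay, with the medium block at (160,168) and the tall one at (378,246). Lowering it.

Call:
move_arm:
  plan:
    - [[-0.028,0,0.15,0,0,0,0.85],[0,0,0.2,0,0,0,0.85],[0,0,0.1,0,0,0,0.85],[0,0,0.05,0,0,0,0.85],[0,0,0.025,0,0,0,0.85],[0,0,0.012,0,0,0,0.85],[0,0,0,0,0,0,0.85],[0,0,0,0,0,0,0.85],[0,0,0,0,0,0,0.85],[0,0,0,0,0,0,0.85]]

```text
time: 32.1
tool_pos: [0.4689, -0.2677, -0.0233]
tool_rot: [0.0, -0.129, 0.992, -0.0]
contact_force: [0.5, -0.8, -0.1]
gripper_width: 0.258
grasp_force: 59.0
```

Call:
move_arm:
  plan:
    - [[0,0,0.008,0,0,0,0.85],[0,0,0.004,0,0,0,0.85],[0,0,0,0,0,0,0.7],[0,0,0,0,0,0,0.55],[0,0,0,0,0,0,0.55],[0,0,-0.05,0,0,0,0.55],[0,0,-0.2,0,0,0,0.55],[0,0,-0.3,0,0,0,0],[0,0,-0.4,0,0,0,0],[0,0,0,0,0,0,0]]

```text
time: 33.35
tool_pos: [0.4719, -0.2699, 0.0948]
tool_rot: [0.004, -0.129, 0.992, -0.004]
contact_force: [-0.1, -1.2, -1.0]
gripper_width: 1.0
grasp_force: 0.0
```

Run:
```python
from h import *
show('')
f=grab('wrist')
lb=sq(f,BAY,.014);t=sq(f,TALL,.029);m=sq(f,[.4535,-.3476],.022);print('low-bay',lb-BAY)
```

```text
33.35 [ 0.4719 -0.2699  0.0948] [ 0.0036 -0.1286  0.9917 -0.0036] w 85.0 g 0.0 [-0.1 -1.2 -1. ] 
[252 171  27  25 629] ((0.466890811920166, -0.2675316035747528), (0.02350013144314289, 0.024754762649536133), 14.76823616027832)
[339 197  35  32 628] ((0.4687924385070801, -0.18085584044456482), (0.024380626156926155, 0.02411460131406784), 77.501220703125)
[168 133  30  32 713] ((0.4534408748149872, -0.3473864793777466), (0.024334751069545746, 0.024403542280197144), 2.8714401721954346)
low-bay [-0.00170919  0.0008684 ]
```

The low block stands at the bay's centre (2 mm off) and the medium block hasn't moved. Next, the tall block.

Run:
```python
from h import *
psi=np.radians(167.3);w,d=gt([.4689,-.1806,.011],psi)
```

```text
turn [-0.023  0.029  3.196] then shift [0.174 0.714 0.926]
```

Call:
move_arm:
  plan:
    - [[0,0,0,0,0,0.799,0],[0,0,0,0,0,0.799,0],[0,0,0,0,0,0.799,0],[0,0,0,0,0,0.799,0],[0.06,0.25,0,0,0,0,0],[0.06,0.25,0,0,0,0,0],[0.054,0.214,0,0,0,0,0],[0,0,0.2,0,0,0,0],[0,0,0.2,0,0,0,0],[0,0,0,0,0,0,0]]

```text
time: 34.65
tool_pos: [0.4645, -0.1778, 0.0376]
tool_rot: [-0.003, 0.11, 0.994, 0.001]
contact_force: [1.8, -0.1, -0.2]
gripper_width: 1.0
grasp_force: 0.0
```

Run:
```python
from h import *
show('')
f=grab('wrist');t=sq(f,[.4689,-.1806],.029,40)
psi=np.radians(167.3);gt([t[0],t[1],.011],psi)
```

```text
34.65 [ 0.4645 -0.1778  0.0376] [-0.0034  0.1105  0.9939  0.0015] w 85.0 g 0.0 [ 1.8 -0.1 -0.2] 
[ 241  206   36   34 1110] ((0.4693716764450073, -0.1804576814174652), (0.024940667673945427, 0.024856794625520706), 77.17156219482422)
turn [ 0.008 -0.027  0.001] then shift [-0.032 -0.009  0.486]
```

Call:
move_arm:
  plan:
    - [[-0.015,0,0.1,0,0,0,0],[0,0,0.2,0,0,0,0],[0,0,0.14,0,0,0,0],[0,0,0.05,0,0,0,0],[0,0,0,0,0,0,0],[0,0,0,0,0,0,0.3],[0,0,0,0,0,0,0.5],[0,0,0,0,0,0,0.6],[0,0,0,0,0,0,0.7],[0,0,0,0,0,0,0.85]]

```text
time: 35.95
tool_pos: [0.4695, -0.1801, -0.0172]
tool_rot: [0.0, 0.111, 0.994, -0.0]
contact_force: [-0.7, -0.3, 3.5]
gripper_width: 0.266
grasp_force: 60.4
```

Call:
move_arm:
  plan:
    - [[0,0,0,0,0,0,0.85],[0,0,0,0,0,0,0.85],[0,0,0,0,0,0,0.85],[0,0,0,0,0,0,0.85],[0,0,0,0,0,0,0.85],[0,0,0,0,0,0,0.85],[0,0,0,0,0,0,0.85],[0,0,0,0,0,0,0.85],[0,0,0,0,0,0,0.85],[0,0,0,0,0,0,0.85]]

```text
time: 37.2
tool_pos: [0.4694, -0.1801, -0.0172]
tool_rot: [0.0, 0.111, 0.994, -0.0]
contact_force: [-0.2, -0.1, 5.4]
gripper_width: 0.263
grasp_force: 60.5
```

Run:
```python
from h import *
show('')
P,T=tool();print(T.inv().apply(np.array([.4691,-.1805,.004])-P))
```

```text
37.2 [ 0.4694 -0.1801 -0.0172] [ 3.000e-04  1.106e-01  9.939e-01 -2.000e-04] w 22.4 g 60.5 [-0.2 -0.1  5.4] 
[ 0.0002237  -0.00050679 -0.02118319]
```

Call:
move_arm:
  plan:
    - [[0,0,-0.05,0,0,0,0.85],[0,0,-0.15,0,0,0,0.85],[0,0,-0.2,0,0,0,0.85],[0,0,-0.2,0,0,-0.799,0.85],[0,0,0,0,0,-0.799,0.85],[0,0,0,0,0,-0.799,0.85],[0,0,0,0,0,-0.799,0.85],[0,0,0,0,0,0,0.85],[0,0,0,0,0,0,0.85],[0,0,0,0,0,0,0.85]]

```text
time: 38.45
tool_pos: [0.4691, -0.1798, 0.0545]
tool_rot: [0.0, -0.128, 0.992, -0.0]
contact_force: [0.2, -0.2, -1.1]
gripper_width: 0.267
grasp_force: 59.9
```

Run:
```python
from h import *
show('')
go([.4737,-.0160,-.0207],PSI)
```

```text
38.45 [ 0.4691 -0.1798  0.0545] [ 0.     -0.1281  0.9918 -0.    ] w 22.7 g 59.9 [ 0.2 -0.2 -1.1] 
turn [-0.     0.    -0.013] then shift [-0.387  1.31   0.627]
```

Call:
move_arm:
  plan:
    - [[-0.06,0.2,0,0,0,-0.013,0.85],[-0.09,0.3,0,0,0,0,0.85],[-0.09,0.3,0,0,0,0,0.85],[-0.09,0.3,0,0,0,0,0.85],[-0.057,0.21,0.05,0,0,0,0.85],[0,0,0.15,0,0,0,0.85],[0,0,0.2,0,0,0,0.85],[0,0,0.1,0,0,0,0.85],[0,0,0.05,0,0,0,0.85],[0,0,0.02,0,0,0,0.85]]

```text
time: 39.7
tool_pos: [0.4738, -0.0164, -0.0141]
tool_rot: [0.0, -0.129, 0.992, -0.0]
contact_force: [0.4, -0.0, -0.5]
gripper_width: 0.263
grasp_force: 59.9
```

Call:
move_arm:
  plan:
    - [[0,0,0.025,0,0,0,0.85],[0,0,0.015,0,0,0,0.85],[0,0,0.01,0,0,0,0.85],[0,0,0.007,0,0,0,0.85],[0,0,0,0,0,0,0.85],[0,0,0,0,0,0,0.85],[0,0,0,0,0,0,0.85],[0,0,0,0,0,0,0.85],[0,0,0,0,0,0,0.85],[0,0,0,0,0,0,0.85]]

```text
time: 40.95
tool_pos: [0.4736, -0.016, -0.0208]
tool_rot: [0.0, -0.13, 0.992, -0.0]
contact_force: [0.1, 0.3, -0.5]
gripper_width: 0.271
grasp_force: 59.9
```

Call:
move_arm:
  plan:
    - [[0,0,0.008,0,0,0,0.85],[0,0,0.004,0,0,0,0.85],[0,0,0,0,0,0,0.7],[0,0,0,0,0,0,0.5],[0,0,0,0,0,0,0.2],[0,0,0,0,0,0,0],[0,0,-0.1,0,0,0,0],[0,0,-0.3,0,0,0,0],[0,0,-0.4,0,0,0,0],[0,0,-0.4,0,0,0,0]]

```text
time: 42.2
tool_pos: [0.4735, -0.016, 0.1239]
tool_rot: [0.0, -0.13, 0.992, -0.0]
contact_force: [0.7, 0.4, -0.6]
gripper_width: 1.003
grasp_force: 0.0
```

Run:
```python
from h import *
show('')
f=grab('wrist');t=sq(f,[.4737,-.016],.025,35)
gt([.4765,.2280,.005],PSI)
```

```text
42.2 [ 0.4735 -0.016   0.1239] [ 3.000e-04 -1.295e-01  9.916e-01 -1.000e-04] w 85.2 g 0.0 [ 0.7  0.4 -0.6] 
[249 172  25  25 596] ((0.47430315613746643, -0.015287375077605247), (0.025205392390489578, 0.024686962366104126), 14.785896301269531)
turn [-0.038  0.078  0.008] then shift [-0.509  1.975  1.307]
```

Call:
move_arm:
  plan:
    - [[-0.05,0.2,0,0,0,0,0],[-0.1,0.4,0,0,0,0,0],[-0.1,0.4,0,0,0,0,0],[-0.1,0.4,0,0,0,0,0],[-0.1,0.4,0,0,0,0,0],[-0.059,0.175,0.2,0,0,0,0],[0,0,0.3,0,0,0,0],[0,0,0.2,0,0,0,0],[0,0,0,0,0,0,0],[0,0,0,0,0,0,0]]

```text
time: 43.5
tool_pos: [0.4728, 0.229, 0.0392]
tool_rot: [0.001, -0.129, 0.992, 0.0]
contact_force: [-0.4, 0.2, 0.6]
gripper_width: 1.002
grasp_force: 0.0
```

Run:
```python
from h import *
show('')
f=grab('wrist');P=cloud(f)
q=P[(P[...,2]<.045)&(P[...,2]>.012)&(abs(P[...,0]-.475)<.09)&(abs(P[...,1]-.228)<.05)];r=cv2.minAreaRect(q[:,:2].astype(np.float32));print(len(q),r)
# holes of the bar & stop via top view ends
gt([.4765,.2280,.005],PSI)
```

```text
43.5 [0.4728 0.229  0.0392] [ 1.100e-03 -1.295e-01  9.916e-01  2.000e-04] w 85.2 g 0.0 [-0.4  0.2  0.6] 
7092 ((0.47773489356040955, 0.22875463962554932), (0.11956019699573517, 0.030127286911010742), 14.261496543884277)
turn [0.001 0.02  0.005] then shift [-0.025 -0.016  0.538]
```

Call:
move_arm:
  plan:
    - [[-0.02,-0.01,0.15,0,0,0,0],[0,0,0.2,0,0,0,0],[0,0,0.13,0,0,0,0],[0,0,0.058,0,0,0,0],[0,0,0,0,0,0,0],[0,0,0,0,0,0,0.3],[0,0,0,0,0,0,0.5],[0,0,0,0,0,0,0.6],[0,0,0,0,0,0,0.7],[0,0,0,0,0,0,0.8]]

```text
time: 44.8
tool_pos: [0.475, 0.2283, -0.0262]
tool_rot: [0.001, -0.13, 0.992, -0.0]
contact_force: [-0.2, -1.8, 4.0]
gripper_width: 0.342
grasp_force: 60.0
```

Call:
move_arm:
  plan:
    - [[0,0,0,0,0,0,0.8],[0,0,0,0,0,0,0.8],[0,0,0,0,0,0,0.8],[0,0,0,0,0,0,0.8],[0,0,0,0,0,0,0.8],[0,0,0,0,0,0,0.8],[0,0,0,0,0,0,0.8],[0,0,0,0,0,0,0.8],[0,0,0,0,0,0,0.8],[0,0,0,0,0,0,0.8]]

```text
time: 46.05
tool_pos: [0.475, 0.2283, -0.0261]
tool_rot: [0.0, -0.13, 0.992, -0.0]
contact_force: [-0.9, -1.1, 6.3]
gripper_width: 0.342
grasp_force: 60.1
```

Run:
```python
from h import *
show('')
P,T=tool();print(T.inv().apply(np.array([.4769,.2283,.020])-P))
```

```text
46.05 [ 0.475   0.2283 -0.0261] [ 5.000e-04 -1.295e-01  9.916e-01 -0.000e+00] w 29.1 g 60.1 [-0.9 -1.1  6.3] 
[-0.00186658 -0.00044969 -0.04614402]
```

Call:
move_arm:
  plan:
    - [[0,0,-0.03,0,0,0,0.8],[0,0,-0.06,0,0,0,0.8],[0,0,-0.11,0,0,0,0.8],[0,0,-0.2,0,0,0,0.8],[0,0,-0.25,0,0,0,0.8],[0,0,-0.25,0,0,0,0.8],[0,-0.2,0,0,0,0,0.8],[0,-0.35,0,0,0,0,0.8],[0,-0.4,0,0,0,0,0.8],[0,-0.4,0,0,0,0,0.8]]

```text
time: 47.3
tool_pos: [0.5161, 0.0704, 0.0817]
tool_rot: [0.0, -0.13, 0.992, 0.0]
contact_force: [0.4, -0.7, -5.9]
gripper_width: 0.342
grasp_force: 60.2
```

Call:
move_arm:
  plan:
    - [[0,-0.3,0,0,0,0,0.8],[0,-0.2,0,0,0,0,0.8],[0,0,0,0,0.6,0,0.8],[0,0,0,0,0.6,0,0.8],[0,0,0,0,0.487,0,0.8],[0,0,0,0,0,0,0.8],[0,0,0,0,0,0,0.8],[0,0,0,0,0,0,0.8],[0,0,0,0,0,0,0.8],[0,0,0,0,0,0,0.8]]

```text
time: 48.55
tool_pos: [0.5313, 0.0136, 0.0813]
tool_rot: [-0.125, -0.128, 0.984, -0.016]
contact_force: [-1.1, -1.4, -5.9]
gripper_width: 0.341
grasp_force: 60.4
```

Run:
```python
from h import *
show('')
off=np.array([-.0019,-.0004,-.0461]);T=toolR(PSI,.253)
for z in(.070,.032,.030):
    go(np.array([.5236,-.0022,z])-T.apply(off),PSI,.253)
```

```text
48.55 [0.5313 0.0136 0.0813] [-0.1249 -0.1284  0.9837 -0.0163] w 29.0 g 60.4 [-1.1 -1.4 -5.9] 
turn [-0.002  0.002  0.005] then shift [ 0.085 -0.108  0.499]
turn [-0.002  0.002  0.005] then shift [ 0.006 -0.108  0.806]
turn [-0.002  0.002  0.005] then shift [ 0.002 -0.108  0.822]
```

Call:
move_arm:
  plan:
    - [[0.03,-0.05,0.1,0,0,0,0.8],[0.03,-0.058,0.2,0,0,0,0.8],[0.025,0,0.199,0,0,0,0.8],[0,0,0,0,0,0,0.8],[0,0,0,0,0,0,0.8],[0,0,0,0,0,0,0.8],[0,0,0,0,0,0,0.8],[0,0,0,0,0,0,0.8],[0,0,0,0,0,0,0.8],[0,0,0,0,0,0,0.8]]

```text
time: 49.8
tool_pos: [0.5107, -0.0053, 0.0257]
tool_rot: [-0.125, -0.129, 0.984, -0.016]
contact_force: [-0.3, -0.5, -6.0]
gripper_width: 0.339
grasp_force: 60.4
```

Run:
```python
from h import *
show('')
f=grab('wrist');cv2.imwrite('pics/w8.png',f['pixels']);t=sq(f,[.4743,-.0153],.025,20)
P=cloud(f);hsv=cv2.cvtColor(f['pixels'],cv2.COLOR_BGR2HSV)
d=(P[...,:2]-[.5236,-.0022])@np.array([-.967,-.256]);l=(P[...,:2]-[.5236,-.0022])@np.array([.256,-.967])
m=(d>.013)&(d<.05)&(abs(l)<.012)&(P[...,2]>.06)&(P[...,2]<.12);z=P[...,2][m];A=np.c_[d[m],l[m],np.ones(m.sum())];c=np.linalg.lstsq(A,z,rcond=None)[0];print(m.sum(),c,'slope',np.arctan(c[0]),'centre top at d=0',c[2], 'expect',.070+.011/np.cos(.253))
s=grab('side');cv2.imwrite('pics/s8.png',cv2.resize(s['pixels'][150:230,220:310],None,fx=6,fy=6,interpolation=cv2.INTER_CUBIC))
off=np.array([-.0019,-.0004,-.0461]);T=toolR(PSI,.253)
go(np.array([.5236,-.0022,.032])-T.apply(off),PSI,.253)
```

```text
49.8 [ 0.5107 -0.0053  0.0257] [-0.1251 -0.1285  0.9836 -0.0164] w 28.8 g 60.4 [-0.3 -0.5 -6. ] 
[ 239  150   40   32 1195] ((0.4760887026786804, -0.015434013679623604), (0.020653005689382553, 0.02604447305202484), 14.77840805053711)
4635 [0.25905042 0.00171829 0.08060097] slope 0.253478403412138 centre top at d=0 0.08060096894706688 expect 0.08136168972538704
turn [-0.001 -0.001  0.007] then shift [-0.078  0.     0.305]
```

View pics/s8.png

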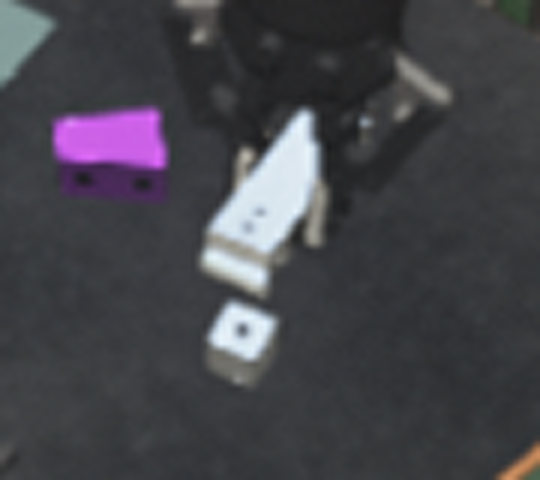

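The side view shows the bar held in line over the tall block (240,340), with slope 0.2535 as wanted. Lowering it.

Call:
move_arm:
  plan:
    - [[-0.02,0,0.08,0,0,0,0.8],[-0.02,0,0.08,0,0,0,0.8],[-0.015,0,0.06,0,0,0,0.8],[-0.013,0,0.05,0,0,0,0.8],[-0.01,0,0.035,0,0,0,0.8],[0,0,0,0,0,0,0.8],[-0.002,0,0.008,0,0,0,0.8],[0,0,0,0,0,0,0.8],[0,0,0,0,0,0,0.8],[0,0,0,0,0,0,0.8]]

```text
time: 51.15
tool_pos: [0.5107, -0.0053, -0.0129]
tool_rot: [-0.125, -0.129, 0.984, -0.016]
contact_force: [0.4, -0.9, -5.7]
gripper_width: 0.349
grasp_force: 60.6
```

Call:
move_arm:
  plan:
    - [[-0.002,0,0.008,0,0,0,0.8],[-0.002,0,0.006,0,0,0,0.8],[0,0,0,0,0,0,0.8],[0,0,0,0,0,0,0.8],[0,0,0,0,0,0,0.8],[0,0,0,0,0,0,0.8],[0,0,0,0,0,0,0.8],[0,0,0,0,0,0,0.8],[0,0,0,0,0,0,0.8],[0,0,0,0,0,0,0.8]]

```text
time: 52.4
tool_pos: [0.5108, -0.0053, -0.0138]
tool_rot: [-0.125, -0.128, 0.984, -0.016]
contact_force: [-3.8, 1.0, 4.9]
gripper_width: 0.34
grasp_force: 61.7
```

Call:
move_arm:
  plan:
    - [[0,0,0,0,0,0,0.75],[0,0,0,0,0,0,0.65],[0,0,0,0,0,0,0.5],[0,0,0,0,0,0,0.2],[0,0,0,0,0,0,0],[0,0,0,0,0,0,0],[0,0,-0.1,0,0,0,0],[0,0,-0.3,0,0,0,0],[0,0,-0.4,0,0,0,0],[0,0,-0.2,0,0,0,0]]

```text
time: 53.65
tool_pos: [0.5422, 0.0024, 0.1055]
tool_rot: [-0.122, -0.128, 0.984, -0.017]
contact_force: [-0.0, 0.6, -0.6]
gripper_width: 1.001
grasp_force: 0.0
```

Run:
```python
from h import *
show('')
f=grab('wrist');cv2.imwrite('pics/w9.png',f['pixels']);P=cloud(f)
a=np.array([-.967,-.256]);b=np.array([.256,-.967])
d=(P[...,:2]-[.5236,-.0022])@a;l=(P[...,:2]-[.5236,-.0022])@b;z=P[...,2]
m=(d>-.045)&(d<.045)&(abs(l)<.012)&(z>.02)&(z<.065);A=np.c_[d[m],l[m],np.ones(m.sum())];c=np.linalg.lstsq(A,z[m],rcond=None)[0];print(m.sum(),c,'slope',np.arctan(c[0]),'top at 0',c[2],'expect',.0298+.011/np.cos(.253))
m=(abs(d)<.1)&(abs(l)<.03)&(z>.018)&(z<.08);q=np.c_[d[m],l[m]].astype(np.float32);print(cv2.minAreaRect(q),q.min(0),q.max(0))
gt([.464,.318,.06],PSI)
```

```text
53.65 [0.5422 0.0024 0.1055] [-0.1223 -0.1285  0.984  -0.017 ] w 85.1 g 0.0 [-0.   0.6 -0.6] 
2659 [ 0.25723488 -0.00193815  0.04118786] slope 0.251776288917246 top at 0 0.04118786482207142 expect 0.041161689725387036
((-0.00020113587379455566, -0.0011848900467157364), (0.030286122113466263, 0.12648116052150726), 89.80634307861328) [-0.06343535 -0.0165177 ] [0.06302447 0.01405163]
turn [-0.023 -1.624  0.006] then shift [-0.028  2.713  0.651]
```

View pics/w9.png

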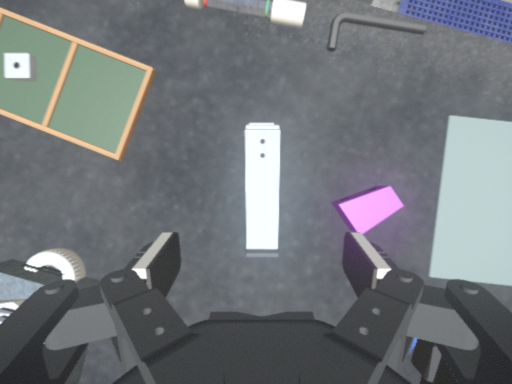

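The bar sits on the tall block at slope 0.252, axis straight at (262,190). Fetching the wedge.

Call:
move_arm:
  plan:
    - [[0,0.2,0,0,-0.6,0,0],[0,0.35,0,0,-0.6,0,0],[0,0.35,0,0,-0.487,0,0],[0,0.35,0,0,0,0,0],[0,0.4,0,0,0,0,0],[0,0.4,0,0,0,0,0],[0,0.4,0,0,0,0,0],[0,0.26,0.1,0,0,0,0],[0,0,0.2,0,0,0,0],[0,0,0,0,0,0,0]]

```text
time: 54.95
tool_pos: [0.454, 0.3161, 0.063]
tool_rot: [-0.002, -0.13, 0.992, -0.001]
contact_force: [-0.4, -0.9, 0.7]
gripper_width: 1.001
grasp_force: 0.0
```

Run:
```python
from h import *
show('')
f=grab('wrist');P=cloud(f)
q=P[(P[...,2]<.05)&(P[...,2]>.012)&(abs(P[...,0]-.463)<.05)&(abs(P[...,1]-.317)<.035)];print(len(q),q[:,2].max(),cv2.minAreaRect(q[:,:2].astype(np.float32)))
gt([.4643,.3178,.005],PSI)
```

```text
54.95 [0.454  0.3161 0.063 ] [-2.400e-03 -1.299e-01  9.915e-01 -9.000e-04] w 85.1 g 0.0 [-0.4 -0.9  0.7] 
2551 0.03891525821690053 ((0.4642607569694519, 0.31786298751831055), (0.050704225897789, 0.02974758669734001), 14.740279197692871)
turn [-0.004 -0.016  0.008] then shift [-0.076 -0.007  0.745]
```

Call:
move_arm:
  plan:
    - [[-0.075,-0.005,0.15,0,0,0,0],[0,0,0.25,0,0,0,0],[0,0,0.2,0,0,0,0],[0,0,0.1,0,0,0,0],[0,0,0.045,0,0,0,0],[0,0,0,0,0,0,0.3],[0,0,0,0,0,0,0.5],[0,0,0,0,0,0,0.6],[0,0,0,0,0,0,0.7],[0,0,0,0,0,0,0.8]]

```text
time: 56.25
tool_pos: [0.4659, 0.3188, -0.023]
tool_rot: [0.001, -0.13, 0.992, 0.0]
contact_force: [-0.2, -0.8, 5.0]
gripper_width: 0.343
grasp_force: 60.5
```

Call:
move_arm:
  plan:
    - [[0,0,0,0,0,0,0.8],[0,0,0,0,0,0,0.8],[0,0,0,0,0,0,0.8],[0,0,0,0,0,0,0.8],[0,0,0,0,0,0,0.8],[0,0,0,0,0,0,0.8],[0,0,0,0,0,0,0.8],[0,0,0,0,0,0,0.8],[0,0,0,0,0,0,0.8],[0,0,0,0,0,0,0.8]]

```text
time: 57.5
tool_pos: [0.4658, 0.3188, -0.023]
tool_rot: [0.001, -0.13, 0.992, 0.0]
contact_force: [0.3, -0.6, 5.8]
gripper_width: 0.339
grasp_force: 60.5
```

Run:
```python
from h import *
show('')
P,T=tool();print('wc in tool',T.inv().apply(np.array([.4643,.3178,.017])-P))
```

```text
57.5 [ 0.4658  0.3188 -0.023 ] [ 7.000e-04 -1.295e-01  9.916e-01  2.000e-04] w 28.9 g 60.5 [ 0.3 -0.6  5.8] 
wc in tool [ 0.00166603 -0.00057404 -0.04004045]
```

Call:
move_arm:
  plan:
    - [[0,0,-0.05,0,0,0,0.8],[0,0,-0.15,0,0,0,0.8],[0,0,-0.25,0,0,0,0.8],[0,0,-0.3,0,0,0,0.8],[0,0,-0.3,0,0,0,0.8],[0,-0.2,-0.1,0,0,0,0.8],[0,-0.35,0,0,0,0,0.8],[0,-0.4,0,0,0,0,0.8],[0,-0.4,0,0,0,0,0.8],[0,-0.4,0,0,0,0,0.8]]

```text
time: 58.75
tool_pos: [0.5189, 0.1141, 0.1147]
tool_rot: [0.0, -0.13, 0.992, 0.0]
contact_force: [0.5, -0.2, -2.5]
gripper_width: 0.341
grasp_force: 59.8
```

Call:
move_arm:
  plan:
    - [[0,-0.4,0,0,0,0,0.8],[0,-0.35,0,0,0,0,0.8],[0,-0.2,0,0,0,0,0.8],[0,0,0,0,0.6,0,0.8],[0,0,0,0,0.6,0,0.8],[0,0,0,0,0.487,0,0.8],[0,0,0,0,0,0,0.8],[0,0,0,0,0,0,0.8],[0,0,0,0,0,0,0.8],[0,0,0,0,0,0,0.8]]

```text
time: 60.0
tool_pos: [0.548, 0.0053, 0.1143]
tool_rot: [-0.125, -0.128, 0.984, -0.016]
contact_force: [0.1, -0.3, -2.3]
gripper_width: 0.338
grasp_force: 59.8
```

Run:
```python
from h import *
show('')
off=np.array([.0017,-.0006,-.0400]);T=toolR(PSI,.253);R=barR(PSI,.253);B=np.array([.5233,-.0012,.0298])
for h in(.04,.002,0): go(B+R@[-.014,0,.026+h]-T.apply(off),PSI,.253)
```

```text
60.0 [0.548  0.0053 0.1143] [-0.1248 -0.1284  0.9837 -0.0163] w 28.8 g 59.8 [ 0.1 -0.3 -2.3] 
turn [-0.002  0.004  0.005] then shift [-0.101  0.006  0.518]
turn [-0.002  0.004  0.005] then shift [-0.101  0.006  0.835]
turn [-0.002  0.004  0.005] then shift [-0.101  0.006  0.852]
```

Call:
move_arm:
  plan:
    - [[-0.05,0.006,0.1,0,0,0,0.8],[-0.051,0,0.2,0,0,0,0.8],[0,0,0.2,0,0,0,0.8],[0,0,0.15,0,0,0,0.8],[0,0,0.1,0,0,0,0.8],[0,0,0.05,0,0,0,0.8],[0,0,0.025,0,0,0,0.8],[0,0,0.01,0,0,0,0.8],[0,0,0,0,0,0,0.8],[0,0,0,0,0,0,0.8]]

```text
time: 61.25
tool_pos: [0.5356, 0.0026, 0.0144]
tool_rot: [-0.125, -0.128, 0.984, -0.016]
contact_force: [1.0, -1.2, -2.4]
gripper_width: 0.341
grasp_force: 59.8
```

Call:
move_arm:
  plan:
    - [[0,0,0.008,0,0,0,0.8],[0,0,0.008,0,0,0,0.8],[0,0,0,0,0,0,0.8],[0,0,0,0,0,0,0.8],[0,0,0,0,0,0,0.8],[0,0,0,0,0,0,0.8],[0,0,0,0,0,0,0.8],[0,0,0,0,0,0,0.8],[0,0,0,0,0,0,0.8],[0,0,0,0,0,0,0.8]]

```text
time: 62.5
tool_pos: [0.5351, 0.0025, 0.0127]
tool_rot: [-0.125, -0.128, 0.984, -0.016]
contact_force: [-2.4, 0.8, 4.9]
gripper_width: 0.345
grasp_force: 60.6
```

Contact. Releasing gently, retracting along the tool axis, and checking.

Call:
move_arm:
  plan:
    - [[0,0,0,0,0,0,0.75],[0,0,0,0,0,0,0.65],[0,0,0,0,0,0,0.5],[0,0,0,0,0,0,0.2],[0,0,0,0,0,0,0],[0,0,0,0,0,0,0],[0,0,-0.1,0,0,0,0],[0,0,-0.3,0,0,0,0],[0,0,-0.4,0,0,0,0],[0,0,-0.3,0,0,0,0]]

```text
time: 63.75
tool_pos: [0.568, 0.011, 0.1432]
tool_rot: [-0.124, -0.128, 0.984, -0.017]
contact_force: [1.4, -0.1, -0.3]
gripper_width: 1.0
grasp_force: 0.0
```

Call:
move_arm:
  plan:
    - [[0,0,-0.3,0,0,0,0],[0,0,0,0,0,0,0],[0,0,0,0,0,0,0],[0,0,0,0,0,0,0],[0,0,0,0,0,0,0],[0,0,0,0,0,0,0],[0,0,0,0,0,0,0],[0,0,0,0,0,0,0],[0,0,0,0,0,0,0],[0,0,0,0,0,0,0]]

```text
time: 65.0
tool_pos: [0.5754, 0.0133, 0.1748]
tool_rot: [-0.125, -0.128, 0.984, -0.016]
contact_force: [-0.4, 0.4, 0.5]
gripper_width: 1.0
grasp_force: 0.0
```

Run:
```python
from h import *
show('')
f=grab('wrist');cv2.imwrite('pics/w10.png',f['pixels']);P=cloud(f)
a=np.array([-.967,-.256]);b=np.array([.256,-.967])
d=(P[...,:2]-[.5233,-.0012])@a;l=(P[...,:2]-[.5233,-.0012])@b;z=P[...,2]
m=(d>.013)&(d<.045)&(abs(l)<.012)&(z>.02)&(z<.065);A=np.c_[d[m],l[m],np.ones(m.sum())];c=np.linalg.lstsq(A,z[m],rcond=None)[0];print('bar slope',np.arctan(c[0]),c)
m=(d>-.04)&(d<-.005)&(abs(l)<.012)&(z>.05)&(z<.09);A=np.c_[d[m],l[m],np.ones(m.sum())];c=np.linalg.lstsq(A,z[m],rcond=None)[0];print('wedge top',c)
m=(abs(d)<.08)&(abs(l)<.03)&(z>.058)&(z<.085);q=np.c_[d[m],l[m]].astype(np.float32);print(cv2.minAreaRect(q),np.percentile(q,[1,99],axis=0))
R=barR(PSI,.253);t=np.array([-.014,0,.0405]);print('expected top centre d', (R@t)@np.r_[a,0],(R@t)[2]+.0298)
sq(f,[.4535,-.3476],.022)
```

```text
65.0 [0.5754 0.0133 0.1748] [-0.1251 -0.1285  0.9837 -0.0163] w 85.0 g 0.0 [-0.4  0.4  0.5] 
bar slope 0.24976425581449183 [ 0.25509082 -0.0012576   0.04127588]
wedge top [-0.00139686  0.00500735  0.06526851]
((-0.02342372015118599, -0.0019038701429963112), (0.05194791406393051, 0.0293162539601326), 0.10982482135295868) [[-0.04931354 -0.01621016]
 [ 0.00228529  0.01264699]]
expected top centre d -0.02369926240467099 0.06550638285536865
[  0  21  11  22 193] ((0.45241856575012207, -0.33981677889823914), (0.025184033438563347, 0.012130016461014748), 13.803370475769043)
```

View pics/w10.png

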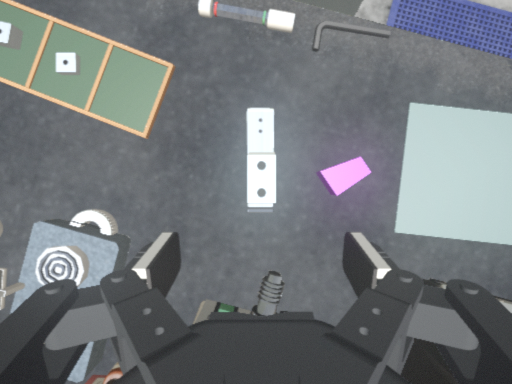

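The view shows the set-up rebuilt: wedge top (262,178), level within 0.005 rad, on the bar (260,130). The low block is in the middle bay at (66,62) and the medium in its outer bay at (3,32). The gripper is clear, so I'm handing in.

```bash
python3 -c "
from plant import manip
print(manip.job_done())"
```

```text
the job is handed in; nothing more can be done
None
```

The set-up is rebuilt on the tall block and handed in: the tapered top measured level to about 0.005 rad, the low block stands in the middle bay and the medium block was left alone; the first grasp pressed on and briefly shifted the tapered block because the fingertips sit 30 mm short of the reported TCP, and the judge returned no verdict.

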